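# Clamp a glued handset square in the bonding jig

## Robot

A 6-joint arm with a two-finger parallel gripper is mounted at the origin on the work surface. World frame = base frame: x ahead of the robot, y to its left, z up, the work surface at z = 0. Lengths are in m, angles in rad, forces in N, time in s.
With the tool pointing down it reaches from about 0.35 to 0.85 m from the base axis. Payload 8.1 kg.
Tool frame: the origin (TCP) lies midway between the tips of the shut fingers; the grasp point (between the pads) lies 19 mm behind it; z points along the fingers, y is the line along which they close (so a half turn about z gives the same grasp; the last joint's range is limited). The gripper opens to 93 mm and grips with 3 to 60 N. Pads are 15 mm wide; open, the fingers measure 128 mm over their backs; the gripper's body (75 mm by 188 mm) begins 65 mm behind the grasp point.
Start: joints at [-1.378, 0.13, 1.488, -0, 1.523, -0.085], TCP at [0.165, -0.577, 0.219] pointing down, gripper open.
Joint ranges: [-2.96, 2.96], [-0.89, 2.26], [0.02, 2.5], [-1.34, 4.48], [0, 2.73], [-2.66, 2.66]. Speed limits (rad/s): [2.39, 2.39, 2.79, 3.14, 3.14, 3.14].

## Interface

Orientations are given as a rotation vector (axis times angle).
In Python, from plant import read_state, read_camera, camera_model, close_job gives the robot as it stands. The module is installed in compiled form; this text tells all that it offers.
- The arm moves only by the tool carry_out, never from a script. Its argument "moves" is a list of rows, each an object of numbers: "jaw": the finger opening in m, from 0 to 0.093; "dx", "dy", "dz": the shift along the tool's x, y, z in m; "yaw": the turn about the tool's z in rad. In form: [{"jaw": .., "dx": .., "dy": .., "dz": .., "yaw": ..}, ...]. A call has 1 to 8 rows; each row shifts and turns the commanded pose from where the row before left it, along the tool's axes as they then stand; what a row does not reach is not made up. A row lasts 1/8 s, in which the tool goes at most 62.5 mm and 10.7 degrees, less where a joint would pass 70% of its speed; a pose out of reach is approached as far as the arm can. A call is refused whole if a number of a shift passes 0.0625 or a number of a turn 0.188, either way. A call with a gripper value outside its range is refused whole. The fingers move at their own pace and stop on an object; "grip_force" is the grip in N (left out, the last holds). Time passes only in rows, so rows that do not move let the fingers close. It gives the time, the measured TCP pose, the force, the opening and the grip force at its end, in the units of the state.
- read_state(): the state, without advancing time (a new reading comes with each control period).
- read_camera(name): name is "scene" or "top" or "wrist"; returns the picture (384x512x3 uint8, red, green, blue); there is no depth.
- camera_model(name): a dict with "camera_matrix" (3x3 intrinsics, pixels), "view" (4x4, takes a point from world to camera coordinates). Camera axes: x right, y up, looking along -z (the intrinsics and any distortion apply to the point x, -y, -z); pixel columns grow to the right and rows downward; lengths in m; the calibration is good to about 2 mm. A picture is of the moment at which its call begins: read the wrist's pose just before it. camera_model takes no time and is no camera call; for the wrist camera it gives the pose at the moment of the call.
- close_job(): hands the job in; it is judged then, once.
The state is a dict: "t": time; "q": joint angles; "dq": joint speeds; "joint_torque": joint torques, N m; "tool_pos": TCP position; "orientation": TCP orientation; "force": force on the tool from outside, world axes, zero at the start; "wrist_torque": the same for the moment, N m; "opening": finger opening in m; "gripper_force": force on a finger pad.
Only numpy, scipy, OpenCV 4.12 (cv2) and the standard library are available. Lean on these libraries where they do the work, as an engineer would, in place of code of your own. Each camera call takes 0.05 s, during which the arm holds its last target. There are 200 camera calls.

## Task

Draw the flat handset out from under the low bench shelf by its end, put it down on the mat, take it again by its middle and lay it screen up, flat, in the pocket of the bonding jig. Then close the jig by turning its two bar knobs clockwise alternately, a little at a time and never one more than an eighth of a turn ahead of the other, until the jaw holds the handset firmly and squarely against the fixed jaw. Leave the other things on the bench where they are.

Things in the scene. Friction and masses are not known exactly. Their poses are not given: they have to be found in the camera images.
- handset_center (a point): Centre (half-way up) of the handset, the loose thing to clamp: flat dark-metal block 160 x 58 x 22 mm, 0.25 kg, black screen on top. x along its length, z up out of the screen, both ends alike. Starts flat on the table under the shelf, in one of three places side by side 85 mm apart, its end 50 to 55 mm out of the shelf's front; the widest and lowest of the three things there.
- handset: The same handset; origin at the centre of its underside, 11 mm below its centre.
- shelf_mid (a point): Fixed low plywood shelf, on the left or on the right of the jig; point on the table under its middle; its front faces its own -x. Board 120 (x) x 290 (y) mm, 45 mm clear below, top 57 mm up, side panels at y = +-139 mm, open front and back. A black power supply stands on it, to 127 mm up, its front 43 mm behind the board's front edge, and a steel can.
- pocket (a point): In the fixed bonding jig: where the handset's centre lies when clamped (33 mm up). Jig axes: x from moving jaw (robot's side) to fixed jaw, y along the jaws and along the clamped handset, z up. Pocket floor 22 mm above the table: pads at y = +-30 to +-75 mm; between them only the 4 mm base plate. End stops at y = +-88 mm, 30 mm high.
- jig: The jig's fixed part; origin on the table at the pocket's x = +80 mm, same axes. Fixed jaw: two blocks, faces at the pocket's x = +29 mm, 18 mm thick, y from +-28 to +-78 mm, tops 52 mm above the table. Fingers reach the long sides of the handset only through the 56 mm gaps in the middle of both jaws; nearer the ends the jaws leave them no room.
- carriage_mid (a point): Middle of the moving jaw's face, 37 mm up, its x square to the face. The jaw skews by 10 mm x (left - right knob angle) / 190 mm and is spoilt beyond 0.05 rad (knobs 0.95 rad apart). Two blocks like the fixed jaw's, 24 mm thick, tops 52 mm above the table; their 56 mm middle gap is backed by a crossbar 24 mm behind the face. Opening between the jaws: 58 + 10 x (2.1 - knob angle in rad) mm, so 79 mm at the start.
- knob_left (a joint): Angle of the knob at the jig's +y end, rad, growing clockwise from above; each rad moves its end of the jaw 10 mm towards the fixed jaw, pushing the handset along. Starts at 0; the jaw holds the handset against the fixed jaw from 2.1 and is firm about 0.1 further; range 0 to 2.7. Steady friction 0.12 N m; stays where it is left.
- knob_right (a joint): The same for the knob at the jig's -y end.
- grip_left (a point): Centre of the left knob's bar, 64 x 14 x 22 mm high, centre 89 mm above the table, on a vertical axis at the pocket's (x, y) = (-85, +122) mm. Below it a 12 mm stem, then a gear block whose top is 58 mm above the table. The bar lies along the jig's x at angle 0 and turns with the knob.
- grip_right (a point): Same for the right knob, at the pocket's (x, y) = (-85, -122) mm.
- tin_center (a point): Centre of a rounded aluminium tin 150 x 42 x 26 mm lying under the shelf beside the others; leave it.
- case_center (a point): Centre of a wooden case 145 x 36 x 32 mm lying under the shelf beside the others; leave it.
- spool_center (a point): Centre of a metal spool 54 mm across, 40 mm high, standing between shelf and jig; leave it.
- driver_grip (a point): Handle of a screwdriver 160 mm long lying between shelf and jig; leave it.
- flask: White bottle 56 mm across, 150 mm high, standing at the back; origin under its centre; leave it.
Things that resemble listed ones, but are neither listed nor needed, are in the scene too. Leave any green or pink look-alike of the handset alone.

How it is judged:
On the way, in this order (a step that is already met when the one before it is completed fails the run):
1. the handset lies flat on the table clear of the shelf, let go (horizontal distance between handset_center and shelf_mid above 0.125 m and height (world z) of handset_center below 0.015 m and angle between handset's own z axis and vertical below 0.1 rad and contact force between the fingers and handset below 0.1 N and linear speed of handset below 0.02 m/s), for 0.1 s.
2. the handset lies in the jig's pocket, let go, jaw still open (y of handset_center in the frame of pocket between -0.012 and 0.012 m and z of handset_center in the frame of pocket between -0.004 and 0.004 m and contact force between the fingers and handset below 0.1 N and linear speed of handset below 0.02 m/s and value of joint each of knob_left, knob_right below 1.8 rad), for 0.1 s.
At the end, for the whole second after the job is handed in: The handset lies screen up and level in the jig (height within 4 mm, lengthwise within 12 mm), against the fixed jaw within 3 mm and 0.04 rad; both knobs are past 1.97 rad, the carriage is square within 0.012 rad and presses on the handset with more than 1 N; all is released and still (y of handset_center in the frame of pocket between -0.012 and 0.012 m and z of handset_center in the frame of pocket between -0.004 and 0.004 m and contact force between the fingers and handset below 0.1 N and linear speed of handset below 0.02 m/s and x of handset_center in the frame of pocket between -0.003 and 0.003 m and angle between the x axis of handset and the y axis of pocket, either way round below 0.04 rad and angle between handset's own z axis and vertical below 0.06 rad and value of joint each of knob_left, knob_right above 1.97 rad and angle between the x axis of carriage_mid and the x axis of pocket, either way round below 0.012 rad and contact force between carriage and handset above 1 N); the robot touches nothing.
It fails at once if the carriage is forced out of square: one end leads the other by more than about 9.5 mm (angle between the x axis of carriage_mid and the x axis of pocket, either way round above 0.05 rad).
It fails at once if a neighbour under the shelf, the spool, the screwdriver or the flask is shifted by more than 30 mm, or the flask tipped (distance of any of tin_center, case_center, spool_center, driver_grip, flask from where it was at the start of the episode above 0.03 m or angle between flask's own z axis and vertical above 0.5 rad).
It also fails if it takes over 72 s, if anything falls off the work surface, if the arm or the gripper's body presses on something with over 40 N, if the wrist force passes 120 N, or if a joint passes its speed limit or range.

## Working session

There is one attempt and no reset: what is moved stays moved. The work goes in short steps, Python scripts to look and compute and a tool call to move; the robot and the scene stay as the last step left them, time stands still between calls to the robot, and variables do not carry over. Pictures are saved under pics/ and viewed, at most 10 in all, crops included, and the job is handed in when it is done.

Besides the shell and the picture viewer there is one more tool, called after ">>>" in YAML: its name, and indented under it one key for each argument. carry_out: Moves the arm, as the interface text tells. Its arguments: {"type":"object","properties":{"moves":{"type":"array","items":{"type":"object","properties":{"jaw":{"type":"number"},"dx":{"type":"number"},"dy":{"type":"number"},"dz":{"type":"number"},"yaw":{"type":"number"}}}},"grip_force":{"type":"number"}},"required":["moves"]}

```bash
mkdir -p pics
cat > h.py <<'E'
import numpy as np, cv2
from plant import *
def save(n,f,crop=None,s=1):
    im=read_camera(n)[:,:,::-1]
    cv2.imwrite('pics/raw_'+f,im)
    if crop: a,b,c,d=crop; im=im[b:d,a:c]
    if s!=1: im=cv2.resize(im,None,fx=s,fy=s,interpolation=cv2.INTER_CUBIC)
    cv2.imwrite('pics/'+f,im)
def px2w(n,uv,z,m=None):
    m=m or camera_model(n); K=np.array(m['camera_matrix']);V=np.array(m['view'])
    uv=np.atleast_2d(uv).astype(float)
    d=np.c_[uv,np.ones(len(uv))]@np.linalg.inv(K).T
    d=d*[1,-1,-1]; R=V[:3,:3];c=-R.T@V[:3,3]; d=d@R
    return c+d*((z-c[2])/d[:,2])[:,None]
def w2px(n,P,m=None):
    m=m or camera_model(n); K=np.array(m['camera_matrix']);V=np.array(m['view'])
    p=np.atleast_2d(P)@V[:3,:3].T+V[:3,3]; p=p*[1,-1,-1]; p=p@K.T
    return p[:,:2]/p[:,2:]
E
python3 - <<'E'
from h import *
save('scene','s1.png',s=1.5);save('top','t1.png',s=1.5)
for n in ('scene','top','wrist'):
    m=camera_model(n);print(n,{k:(np.round(v,3).tolist() if not isinstance(v,str) else v) for k,v in m.items()})
print(read_state())
E
```

```text
scene {'camera_matrix': [[357.005, 0.0, 248.641], [0.0, 357.005, 185.436], [0.0, 0.0, 1.0]], 'view': [[0.052, 0.999, -0.013, -0.058], [-0.833, 0.051, 0.551, 0.419], [0.551, -0.018, 0.834, -1.29], [0.0, 0.0, 0.0, 1.0]]}
top {'camera_matrix': [[398.698, 0.0, 257.642], [0.0, 398.698, 191.724], [0.0, 0.0, 1.0]], 'view': [[-0.027, -1.0, -0.004, 0.026], [0.993, -0.027, 0.119, -0.568], [-0.119, -0.0, 0.993, -1.095], [0.0, 0.0, 0.0, 1.0]]}
wrist {'camera_matrix': [[313.371, 0.0, 254.04], [0.0, 313.371, 188.415], [0.0, 0.0, 1.0]], 'view': [[0.274, -0.962, -0.002, -0.6], [0.931, 0.266, -0.251, 0.029], [0.242, 0.067, 0.968, -0.391], [0.0, 0.0, 0.0, 1.0]]}
{'t': 0.1, 'q': array([-1.37838784e+00,  1.31096380e-01,  1.48917815e+00,  1.70959426e-05,
        1.52302280e+00, -8.53891560e-02]), 'dq': array([ 1.01833248e-03, -4.97666873e-05, -3.23988113e-03, -2.58516849e-04,
        2.88951569e-04, -1.10823258e-03]), 'joint_torque': array([ 1.17039221e-03, -5.61340821e+01, -4.93096304e+01,  7.69874873e-02,
        2.91330874e-02, -6.75171714e-05]), 'tool_pos': array([ 0.16447583, -0.57646809,  0.21768168]), 'orientation': array([-3.10964959e+00, -4.34724651e-01,  1.16367060e-04]), 'force': array([-0.1321321 ,  0.37140438,  0.35384806]), 'wrist_torque': array([-0.01485797, -0.02409993,  0.01319771]), 'gripper_force': 0.0, 'opening': 0.09278830135310287}
```

View pics/s1.png

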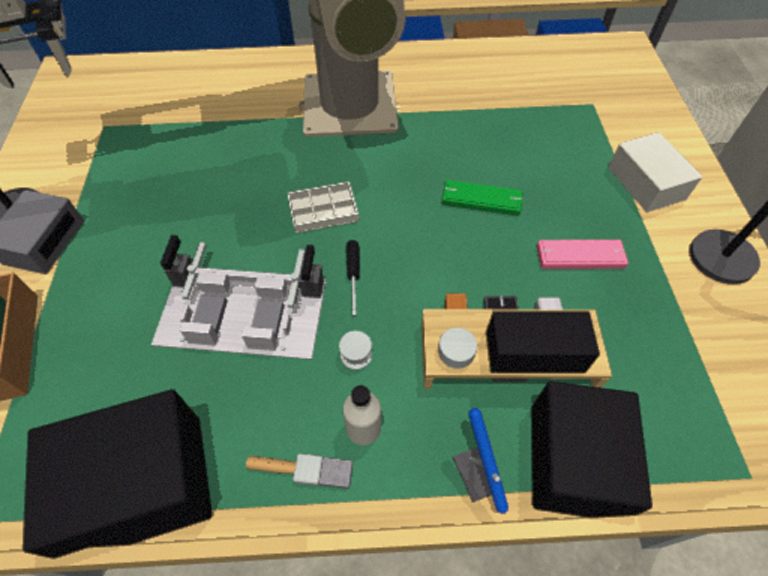

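View pics/t1.png

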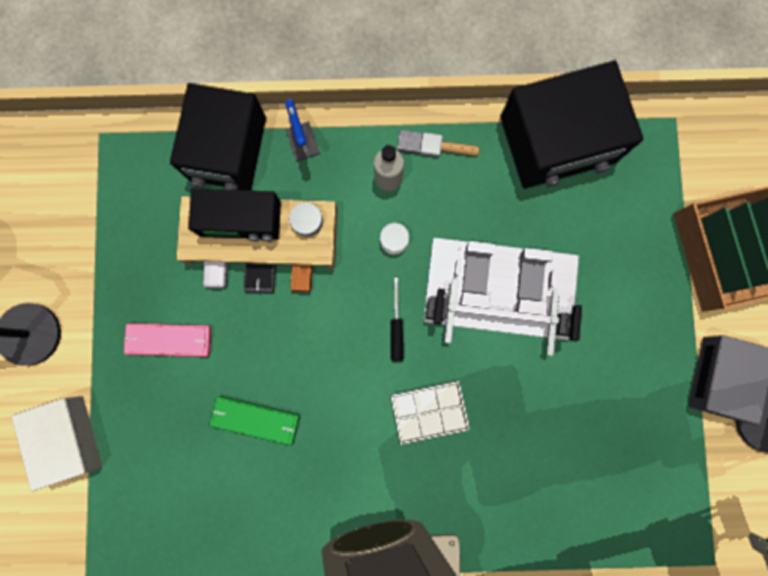

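Scene and top show the shelf on the robot's left and the jig on its right. These could be taken for the handset (top view, 768 px wide):
- silver end (215,275): the tin
- black end (260,278): widest and dark
- orange end (301,278): the wooden case
- pink block (167,340) and green block (254,420): look-alikes

I choose the black middle one and will check it in a close crop.

Run:
```python
from h import *
im=cv2.imread('pics/raw_t1.png')
a=cv2.resize(im[120:200,110:230],None,fx=5,fy=5,interpolation=cv2.INTER_CUBIC)
b=cv2.resize(im[150:245,270:390],None,fx=5,fy=5,interpolation=cv2.INTER_CUBIC)
cv2.imwrite('pics/c1.png',a);cv2.imwrite('pics/c2.png',b)
```

```text
(no output)
```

View pics/c1.png

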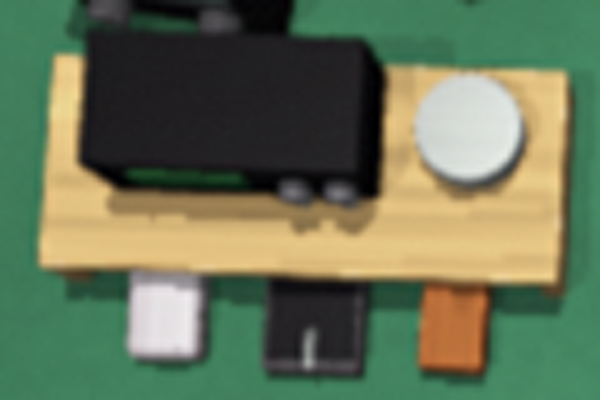

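View pics/c2.png

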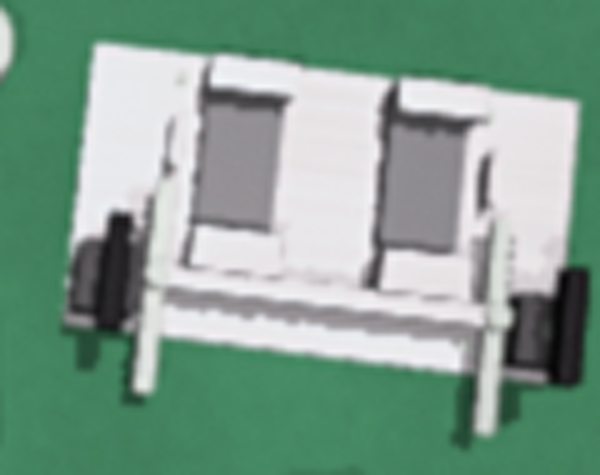

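The crop confirms it: the middle thing is a wide, low, dark-metal block with a black screen, its front edge at crop (268..362,361). The second crop shows the jig, with the knob bars at (114,270) and (574,325).

Run:
```python
from h import *
from scipy.optimize import least_squares
f=lambda P,o:(np.array(P,float)+.5)/5-.5+np.array(o)
S=px2w('top',f([[40,268],[560,283]],(110,120)),.057);print('shelf front',S)
H=px2w('top',f([[267,361],[362,362],[272,283],[362,285]],(110,120)),.022);print('handset',H)
print('tin R edge',px2w('top',f([[203,352]],(110,120)),.02),'case L',px2w('top',f([[420,370]],(110,120)),.03))
d=S[0]-S[1];y=d/np.linalg.norm(d);x=np.array([y[1],-y[0],0]);mid=S.mean(0)+.06*x
print('width',np.linalg.norm(d),'shelf yaw',np.arctan2(x[1],x[0]),'mid',mid, 'local',(H-mid)@x,(H-mid)@y)
# jig fit: (crop px, local pocket pt (x,y,z world))
o=(270,150)
obs=[([118,213],(-.053,.122,.1)),([107,328],(-.117,.122,.1)),([577,268],(-.053,-.122,.1)),([568,383],(-.117,-.122,.1)),
([300,68],(.047,.028,.052)),([290,98],(.029,.028,.052)),([398,82],(.047,-.028,.052)),([400,112],(.029,-.028,.052)),([487,120],(.029,-.078,.052)),([212,55],(.047,.078,.052)),([208,88],(.029,.078,.052))]
P=np.array([q for _,q in obs]);U=f([u for u,_ in obs],o);m=camera_model('top')
def w(p,P=P):
    c,s=np.cos(p[2]),np.sin(p[2]);return np.c_[p[0]+c*P[:,0]-s*P[:,1],p[1]+s*P[:,0]+c*P[:,1],P[:,2]]
r=least_squares(lambda p:(w(p)-px2w('top',0,0,m) if 0 else (w2px('top',w(p),m)-U)).ravel(),[.55,-.25,0],loss='soft_l1')
print('pocket',r.x);print(r.fun.reshape(-1,2).round(2).tolist())
L=np.array([[-.085,.122,.089],[-.085,-.122,.089]]);print('grips',w(r.x,L))
m=camera_model('wrist');V=m['view'];s=read_state()
from scipy.spatial.transform import Rotation as Ro
R=Ro.from_rotvec(s['orientation']).as_matrix();print(R.round(3))
c=-V[:3,:3].T@V[:3,3];print('cam in tool',R.T@(c-s['tool_pos']),(R.T@V[:3,:3].T).round(3))
```

```text
shelf front [[0.62844029 0.40008556 0.057     ]
 [0.6118941  0.10981585 0.057     ]]
handset [[0.57701632 0.28157391 0.022     ]
 [0.57493452 0.22713847 0.022     ]
 [0.6221667  0.27874062 0.022     ]
 [0.61956216 0.22693082 0.022     ]]
tin R edge [[0.58349203 0.31882774 0.02      ]] case L [[0.56844888 0.19265356 0.03      ]]
width 0.2907409179522427 shelf yaw -0.056941195051785 mid [0.68006996 0.25153608 0.057     ] local [-0.10459608 -0.10357656 -0.05935763 -0.05900944] [ 0.02412432 -0.03034137  0.02386515 -0.0280089 ]
pocket [ 0.59130502 -0.21402326 -0.15054897]
[[0.51, -0.27], [-0.01, 0.58], [0.14, -0.07], [-0.13, 0.96], [-0.09, -0.26], [1.25, 0.01], [0.18, -0.66], [-0.84, -0.38], [-0.43, 0.18], [-0.21, 0.19], [-0.09, -0.14]]
grips [[ 0.52556413 -0.08065484  0.089     ]
 [ 0.48896879 -0.32189493  0.089     ]]
[[ 0.962  0.274 -0.   ]
 [ 0.274 -0.962  0.002]
 [ 0.    -0.002 -1.   ]]
cam in tool [ 0.06980866  0.00079128 -0.16733648] [[ 0.     0.968  0.252]
 [ 1.    -0.     0.   ]
 [ 0.     0.252 -0.968]]
```

```bash
cat >> h.py <<'E'
from scipy.spatial.transform import Rotation as Ro
def pose():
    s=read_state();R=Ro.from_rotvec(s['orientation']).as_matrix()
    return np.r_[s['tool_pos'],np.arctan2(R[1,0],R[0,0])]
def plan(tgt,n,start=None,turn=None):
    """rows from current pose to tgt (x,y,z,yaw); shift along axes at row start"""
    p=pose() if start is None else np.array(start,float); tgt=np.array(tgt,float)
    dy=(tgt[3]-p[3]+np.pi)%(2*np.pi)-np.pi if turn is None else turn
    st=(tgt[:3]-p[:3])/n
    for i in range(n):
        a=p[3]+dy*i/n;c,s=np.cos(a),np.sin(a)
        print(dict(dx=round(c*st[0]+s*st[1],3),dy=round(s*st[0]-c*st[1],3),dz=round(-st[2],3),yaw=round(-dy/n,3)))
E
python3 - <<'E'
from h import *
print(pose());plan([.592,.2535,.18,3.097],16,turn=2.819)
E
```

```text
[ 0.16447583 -0.57646809  0.21768168  0.27779667]
{'dx': np.float64(0.04), 'dy': np.float64(-0.043), 'dz': np.float64(0.002), 'yaw': -0.176}
{'dx': np.float64(0.047), 'dy': np.float64(-0.035), 'dz': np.float64(0.002), 'yaw': -0.176}
{'dx': np.float64(0.052), 'dy': np.float64(-0.026), 'dz': np.float64(0.002), 'yaw': -0.176}
{'dx': np.float64(0.056), 'dy': np.float64(-0.017), 'dz': np.float64(0.002), 'yaw': -0.176}
{'dx': np.float64(0.058), 'dy': np.float64(-0.007), 'dz': np.float64(0.002), 'yaw': -0.176}
{'dx': np.float64(0.058), 'dy': np.float64(0.004), 'dz': np.float64(0.002), 'yaw': -0.176}
{'dx': np.float64(0.057), 'dy': np.float64(0.014), 'dz': np.float64(0.002), 'yaw': -0.176}
{'dx': np.float64(0.053), 'dy': np.float64(0.024), 'dz': np.float64(0.002), 'yaw': -0.176}
{'dx': np.float64(0.048), 'dy': np.float64(0.033), 'dz': np.float64(0.002), 'yaw': -0.176}
{'dx': np.float64(0.042), 'dy': np.float64(0.041), 'dz': np.float64(0.002), 'yaw': -0.176}
{'dx': np.float64(0.034), 'dy': np.float64(0.047), 'dz': np.float64(0.002), 'yaw': -0.176}
{'dx': np.float64(0.025), 'dy': np.float64(0.053), 'dz': np.float64(0.002), 'yaw': -0.176}
{'dx': np.float64(0.016), 'dy': np.float64(0.056), 'dz': np.float64(0.002), 'yaw': -0.176}
{'dx': np.float64(0.006), 'dy': np.float64(0.058), 'dz': np.float64(0.002), 'yaw': -0.176}
{'dx': np.float64(-0.005), 'dy': np.float64(0.058), 'dz': np.float64(0.002), 'yaw': -0.176}
{'dx': np.float64(-0.015), 'dy': np.float64(0.056), 'dz': np.float64(0.002), 'yaw': -0.176}
```

>>> carry_out:
  moves:
    - {"jaw": 0.07, "dx": 0.04, "dy": -0.043, "dz": 0.002, "yaw": -0.176}
    - {"dx": 0.047, "dy": -0.035, "dz": 0.002, "yaw": -0.176}
    - {"dx": 0.052, "dy": -0.026, "dz": 0.002, "yaw": -0.176}
    - {"dx": 0.056, "dy": -0.017, "dz": 0.002, "yaw": -0.176}
    - {"dx": 0.058, "dy": -0.007, "dz": 0.002, "yaw": -0.176}
    - {"dx": 0.058, "dy": 0.004, "dz": 0.002, "yaw": -0.176}
    - {"dx": 0.057, "dy": 0.014, "dz": 0.002, "yaw": -0.176}
    - {"dx": 0.053, "dy": 0.024, "dz": 0.002, "yaw": -0.176}
  grip_force: 25

```text
invalid input at $.moves[1]: expected keys jaw, dx, dy, dz, yaw
```

>>> carry_out:
  moves:
    - {"dx": 0.048, "dy": 0.033, "dz": 0.002, "yaw": -0.176}
    - {"dx": 0.042, "dy": 0.041, "dz": 0.002, "yaw": -0.176}
    - {"dx": 0.034, "dy": 0.047, "dz": 0.002, "yaw": -0.176}
    - {"dx": 0.025, "dy": 0.053, "dz": 0.002, "yaw": -0.176}
    - {"dx": 0.016, "dy": 0.056, "dz": 0.002, "yaw": -0.176}
    - {"dx": 0.006, "dy": 0.058, "dz": 0.002, "yaw": -0.176}
    - {"dx": -0.005, "dy": 0.058, "dz": 0.002, "yaw": -0.176}
    - {"dx": -0.015, "dy": 0.056, "dz": 0.002, "yaw": -0.176}

```text
invalid input at $.moves[0]: expected keys jaw, dx, dy, dz, yaw
```

Run:
```python
from h import *
print(pose(),read_state()['t']);save('wrist','w1.png',s=1.5)
m=camera_model('wrist');np.savez('w1.npz',**m)
```

```text
[ 0.16447583 -0.57646809  0.21768168  0.27779667] 0.1
```

View pics/w1.png

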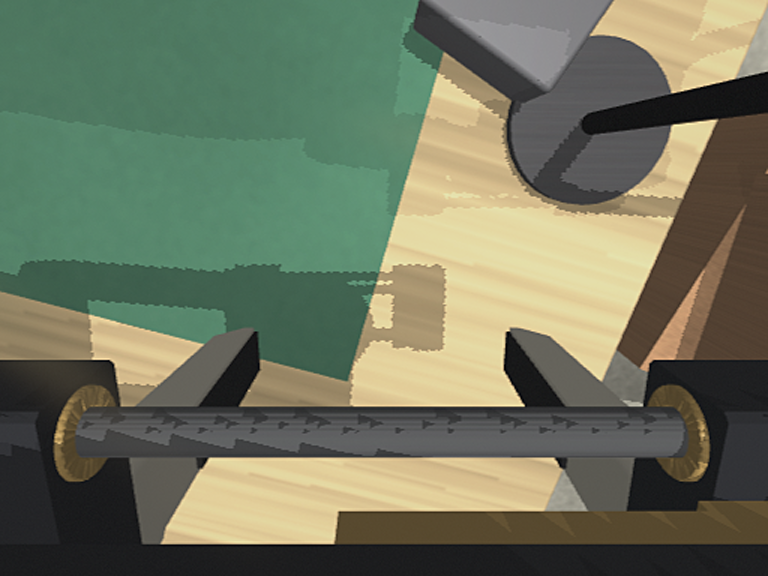

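Every row needs all five keys, so neither move ran. The picture shows only the parked gripper, with the open finger tips at (255,335) and (510,335). Sending the moves again in full.

>>> carry_out:
  moves:
    - {"jaw": 0.07, "dx": 0.04, "dy": -0.043, "dz": 0.002, "yaw": -0.176}
    - {"jaw": 0.07, "dx": 0.047, "dy": -0.035, "dz": 0.002, "yaw": -0.176}
    - {"jaw": 0.07, "dx": 0.052, "dy": -0.026, "dz": 0.002, "yaw": -0.176}
    - {"jaw": 0.07, "dx": 0.056, "dy": -0.017, "dz": 0.002, "yaw": -0.176}
    - {"jaw": 0.07, "dx": 0.058, "dy": -0.007, "dz": 0.002, "yaw": -0.176}
    - {"jaw": 0.07, "dx": 0.058, "dy": 0.004, "dz": 0.002, "yaw": -0.176}
    - {"jaw": 0.07, "dx": 0.057, "dy": 0.014, "dz": 0.002, "yaw": -0.176}
    - {"jaw": 0.07, "dx": 0.053, "dy": 0.024, "dz": 0.002, "yaw": -0.176}
  grip_force: 25

```text
t: 1.15
tool_pos: [0.3793, -0.1598, 0.2026]
orientation: [2.083, 2.351, 0.0]
force: [0.3, -0.9, 0.4]
opening: 0.0695
gripper_force: 0.0
```

>>> carry_out:
  moves:
    - {"jaw": 0.07, "dx": 0.048, "dy": 0.033, "dz": 0.002, "yaw": -0.176}
    - {"jaw": 0.07, "dx": 0.042, "dy": 0.041, "dz": 0.002, "yaw": -0.176}
    - {"jaw": 0.07, "dx": 0.034, "dy": 0.047, "dz": 0.002, "yaw": -0.176}
    - {"jaw": 0.07, "dx": 0.025, "dy": 0.053, "dz": 0.002, "yaw": -0.176}
    - {"jaw": 0.07, "dx": 0.016, "dy": 0.056, "dz": 0.002, "yaw": -0.176}
    - {"jaw": 0.07, "dx": 0.006, "dy": 0.058, "dz": 0.002, "yaw": -0.176}
    - {"jaw": 0.07, "dx": -0.005, "dy": 0.058, "dz": 0.002, "yaw": -0.176}
    - {"jaw": 0.07, "dx": -0.015, "dy": 0.056, "dz": 0.002, "yaw": -0.176}

```text
t: 2.15
tool_pos: [0.5953, 0.2535, 0.1862]
orientation: [-0.066, -3.141, 0.0]
force: [0.7, -0.6, 0.7]
opening: 0.07
gripper_force: 0.0
```

```bash
sed -i 's/print(dict(dx/print(dict(jaw=0,dx/; s/round(\(c\*[^,]*\),3)/float(round(\1,3))/; s/round(\(s\*[^,]*\),3)/float(round(\1,3))/; s/round(-st\[2\],3)/float(round(-st[2],3))/' h.py
python3 - <<'E'
from h import *
print(pose(),read_state()['t'],read_state()['q'].round(2))
E
```

```text
[0.5953102  0.25350534 0.18616479 3.09984279] 2.15 [ 0.32  0.27  1.39 -0.    1.48 -1.21]
```

Run:
```python
from h import *
m=camera_model('wrist');print(pose());save('wrist','w2.png',s=1.5)
# predicted handset corners & grid
P=[[.572,.283,.022],[.572,.226,.022],[.595,.2535,.022]]
print((w2px('wrist',P,m)*1.5).round(0))
np.savez('w2.npz',**m)
```

```text
[0.5953102  0.25350534 0.18616479 3.09984279]
[[422. 225.]
 [342. 229.]
 [382. 259.]]
```

View pics/w2.png

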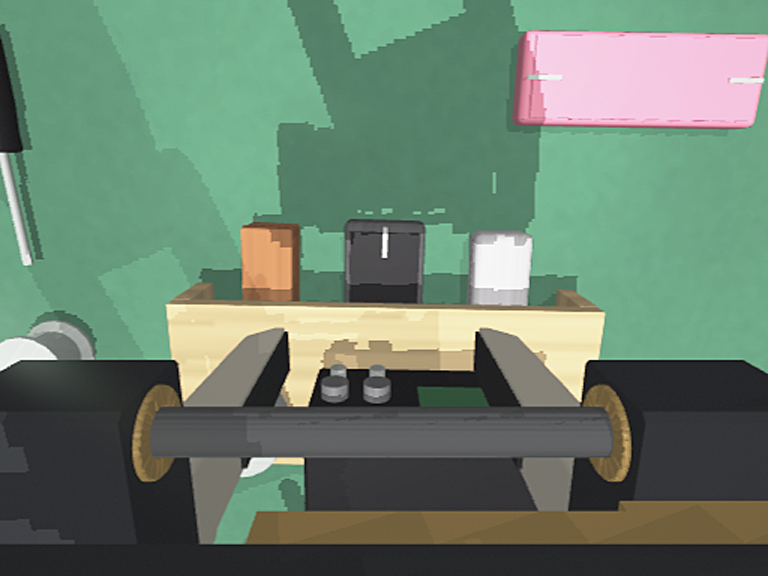

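Wrist view: the handset's black screen end has its front edge at (347..424,221) and its sides reach (345,300) and (422,300) at the shelf front. The case is left of it at (270,258) and the tin is right of it at (500,260).

Run:
```python
from h import *
m=dict(np.load('w2.npz'))
q=lambda P,z:px2w('wrist',(np.array(P,float)+.5)/1.5-.5,z,m).round(4)
print(q([[347,221],[424,221],[345,300],[422,300]],.022))
print('case R side',q([[299,226]],.032),'tin',q([[471,235],[531,235]],.026),'shelf front',q([[167,305],[604,312]],.057))
```

```text
[[0.5666 0.2299 0.022 ]
 [0.5689 0.2841 0.022 ]
 [0.6245 0.2249 0.022 ]
 [0.6269 0.2815 0.022 ]]
case R side [[0.5674 0.1976 0.032 ]] tin [[0.5795 0.3165 0.026 ]
 [0.5813 0.3586 0.026 ]] shelf front [[0.6127 0.1106 0.057 ]
 [0.6296 0.3992 0.057 ]]
```

>>> carry_out:
  moves:
    - {"jaw": 0.067, "dx": 0.003, "dy": 0.0015, "dz": 0.03, "yaw": 0.015}
    - {"jaw": 0.067, "dx": 0, "dy": 0, "dz": 0.05, "yaw": 0}
    - {"jaw": 0.067, "dx": 0, "dy": 0, "dz": 0.05, "yaw": 0}
    - {"jaw": 0.067, "dx": 0, "dy": 0, "dz": 0.035, "yaw": 0}
    - {"jaw": 0.067, "dx": 0, "dy": 0, "dz": 0.017, "yaw": 0}
    - {"jaw": 0.067, "dx": 0, "dy": 0, "dz": 0, "yaw": 0}

```text
t: 2.95
tool_pos: [0.5914, 0.2531, 0.004]
orientation: [-0.099, -3.139, 0.001]
force: [-0.5, 0.5, -0.4]
opening: 0.0673
gripper_force: 0.0
```

>>> carry_out:
  moves:
    - {"jaw": 0.05, "dx": 0, "dy": 0, "dz": 0, "yaw": 0}
    - {"jaw": 0.05, "dx": 0, "dy": 0, "dz": 0, "yaw": 0}
    - {"jaw": 0.05, "dx": 0, "dy": 0, "dz": 0, "yaw": 0}
    - {"jaw": 0.05, "dx": 0, "dy": 0, "dz": 0, "yaw": 0}

```text
t: 3.45
tool_pos: [0.5933, 0.2539, 0.0068]
orientation: [0.098, 3.137, 0.002]
force: [-1.2, 0.2, 7.1]
opening: 0.0578
gripper_force: 25.0
```

>>> carry_out:
  moves:
    - {"jaw": 0.05, "dx": 0.01, "dy": 0, "dz": 0, "yaw": 0}
    - {"jaw": 0.05, "dx": 0.02, "dy": 0, "dz": 0, "yaw": 0}
    - {"jaw": 0.05, "dx": 0.025, "dy": 0, "dz": 0, "yaw": 0}
    - {"jaw": 0.05, "dx": 0.025, "dy": 0, "dz": 0, "yaw": 0}
    - {"jaw": 0.05, "dx": 0.025, "dy": 0, "dz": 0, "yaw": 0}
    - {"jaw": 0.05, "dx": 0.025, "dy": 0, "dz": 0, "yaw": 0}
    - {"jaw": 0.05, "dx": 0.015, "dy": 0, "dz": 0, "yaw": 0}
    - {"jaw": 0.05, "dx": 0.0, "dy": 0, "dz": 0, "yaw": 0}

```text
t: 4.45
tool_pos: [0.4473, 0.2632, 0.0067]
orientation: [0.097, 3.138, 0.002]
force: [-3.7, 0.4, 14.2]
opening: 0.0578
gripper_force: 25.0
```

>>> carry_out:
  moves:
    - {"jaw": 0.08, "dx": 0, "dy": 0, "dz": 0, "yaw": 0}
    - {"jaw": 0.08, "dx": 0, "dy": 0, "dz": 0, "yaw": 0}
    - {"jaw": 0.08, "dx": 0, "dy": 0, "dz": 0, "yaw": 0}
    - {"jaw": 0.08, "dx": 0, "dy": 0, "dz": -0.03, "yaw": 0}
    - {"jaw": 0.08, "dx": 0, "dy": 0, "dz": -0.05, "yaw": 0}
    - {"jaw": 0.08, "dx": 0, "dy": 0, "dz": -0.04, "yaw": 0}
    - {"jaw": 0.08, "dx": 0, "dy": 0, "dz": 0, "yaw": 0}

```text
t: 5.32
tool_pos: [0.4497, 0.2635, 0.1287]
orientation: [0.099, 3.134, 0.005]
force: [0.5, 0.6, 0.3]
opening: 0.0799
gripper_force: 0.0
```

Run:
```python
from h import *
print(pose());save('top','t2.png',crop=(80,110,400,290),s=2.5)
```

```text
[0.44972871 0.26353205 0.12865596 3.07865694]
```

View pics/t2.png

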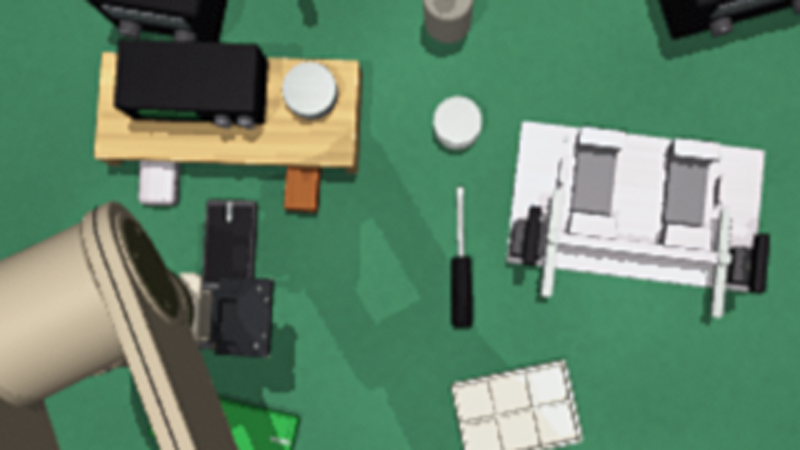

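The top crop shows the handset drawn clear of the shelf. Its far end is at (208..257,201), its sides run straight to (206..254,275), and the tin and case are undisturbed.

Run:
```python
from h import *
q=lambda P:px2w('top',(np.array(P,float)+.5)/2.5-.5+np.array([80,110]),.022)
H=q([[208,201],[257,201],[205,274],[255,275]]);print(H)
f=H[:2].mean(0);b=H[2:].mean(0);d=(b-f)[:2];d/=np.linalg.norm(d);yaw=np.arctan2(d[1],d[0]);c=f[:2]+.08*d
print('yaw',yaw,'centre',c,'dist',np.linalg.norm(c-[.68,.2515]))
t=pose();print(t);plan([c[0],c[1],.06,3.085],2)
```

```text
[[0.58193261 0.28186559 0.022     ]
 [0.58037856 0.2256799  0.022     ]
 [0.49840815 0.28518902 0.022     ]
 [0.49571636 0.22835944 0.022     ]]
yaw 3.1059154923193106 centre [0.50120649 0.25662631] dist 0.1788669812931726
[0.44835033 0.26289095 0.1261689  3.07866028]
{'jaw': 0, 'dx': -0.027, 'dy': -0.001, 'dz': 0.033, 'yaw': np.float64(-0.003)}
{'jaw': 0, 'dx': -0.027, 'dy': -0.002, 'dz': 0.033, 'yaw': np.float64(-0.003)}
```

>>> carry_out:
  moves:
    - {"jaw": 0.08, "dx": -0.03, "dy": 0, "dz": 0.0, "yaw": 0}
    - {"jaw": 0.08, "dx": -0.0235, "dy": 0, "dz": 0.03, "yaw": 0}
    - {"jaw": 0.08, "dx": 0, "dy": 0, "dz": 0.045, "yaw": 0}
    - {"jaw": 0.08, "dx": 0, "dy": 0, "dz": 0.03, "yaw": 0}
    - {"jaw": 0.08, "dx": 0, "dy": 0, "dz": 0.015, "yaw": 0}
    - {"jaw": 0.08, "dx": 0, "dy": 0, "dz": 0, "yaw": 0}

```text
t: 6.12
tool_pos: [0.4996, 0.2586, 0.0031]
orientation: [-0.099, -3.138, 0.002]
force: [0.2, 0.4, 1.2]
opening: 0.0797
gripper_force: 0.0
```

>>> carry_out:
  moves:
    - {"jaw": 0.05, "dx": 0, "dy": 0, "dz": 0, "yaw": 0}
    - {"jaw": 0.05, "dx": 0, "dy": 0, "dz": 0, "yaw": 0}
    - {"jaw": 0.05, "dx": 0, "dy": 0, "dz": 0, "yaw": 0}
    - {"jaw": 0.05, "dx": 0, "dy": 0, "dz": 0, "yaw": 0}
    - {"jaw": 0.05, "dx": 0, "dy": 0, "dz": -0.02, "yaw": 0}
    - {"jaw": 0.05, "dx": 0, "dy": 0, "dz": -0.04, "yaw": 0}
    - {"jaw": 0.05, "dx": 0, "dy": 0, "dz": -0.06, "yaw": 0}
    - {"jaw": 0.05, "dx": 0, "dy": 0, "dz": -0.03, "yaw": 0}
  grip_force: 30

```text
t: 7.12
tool_pos: [0.502, 0.2596, 0.1598]
orientation: [0.099, 3.135, 0.003]
force: [0.4, 0.3, -3.3]
opening: 0.0576
gripper_force: 30.0
```

Run:
```python
from h import *
p=pose();print(p);j=-.1505;c,s=np.cos(j),np.sin(j);px=np.array([.5913,-.2140])
t=px+np.array([c,s])*-.008;print(t)
plan([t[0],t[1],.13,np.pi/2+j],10)
```

```text
[0.50197849 0.25957935 0.15975891 3.07877237]
[ 0.58339043 -0.21280054]
{'jaw': 0, 'dx': -0.011, 'dy': -0.047, 'dz': 0.003, 'yaw': np.float64(0.166)}
{'jaw': 0, 'dx': -0.019, 'dy': -0.044, 'dz': 0.003, 'yaw': np.float64(0.166)}
{'jaw': 0, 'dx': -0.026, 'dy': -0.04, 'dz': 0.003, 'yaw': np.float64(0.166)}
{'jaw': 0, 'dx': -0.032, 'dy': -0.036, 'dz': 0.003, 'yaw': np.float64(0.166)}
{'jaw': 0, 'dx': -0.037, 'dy': -0.03, 'dz': 0.003, 'yaw': np.float64(0.166)}
{'jaw': 0, 'dx': -0.042, 'dy': -0.023, 'dz': 0.003, 'yaw': np.float64(0.166)}
{'jaw': 0, 'dx': -0.045, 'dy': -0.016, 'dz': 0.003, 'yaw': np.float64(0.166)}
{'jaw': 0, 'dx': -0.047, 'dy': -0.008, 'dz': 0.003, 'yaw': np.float64(0.166)}
{'jaw': 0, 'dx': -0.048, 'dy': -0.001, 'dz': 0.003, 'yaw': np.float64(0.166)}
{'jaw': 0, 'dx': -0.047, 'dy': 0.007, 'dz': 0.003, 'yaw': np.float64(0.166)}
```

>>> carry_out:
  moves:
    - {"jaw": 0.05, "dx": -0.011, "dy": -0.047, "dz": 0, "yaw": 0.166}
    - {"jaw": 0.05, "dx": -0.019, "dy": -0.044, "dz": 0, "yaw": 0.166}
    - {"jaw": 0.05, "dx": -0.026, "dy": -0.04, "dz": 0, "yaw": 0.166}
    - {"jaw": 0.05, "dx": -0.032, "dy": -0.036, "dz": 0, "yaw": 0.166}
    - {"jaw": 0.05, "dx": -0.037, "dy": -0.03, "dz": 0, "yaw": 0.166}
    - {"jaw": 0.05, "dx": -0.042, "dy": -0.023, "dz": 0, "yaw": 0.166}
    - {"jaw": 0.05, "dx": -0.045, "dy": -0.016, "dz": 0, "yaw": 0.166}
    - {"jaw": 0.05, "dx": -0.047, "dy": -0.008, "dz": 0, "yaw": 0.166}

```text
t: 8.12
tool_pos: [0.5662, -0.1198, 0.1557]
orientation: [2.019, 2.406, 0.0]
force: [0.2, 0.2, -2.2]
opening: 0.0579
gripper_force: 30.0
```

>>> carry_out:
  moves:
    - {"jaw": 0.05, "dx": -0.048, "dy": -0.001, "dz": 0, "yaw": 0.166}
    - {"jaw": 0.05, "dx": -0.047, "dy": 0.007, "dz": 0, "yaw": 0.166}
    - {"jaw": 0.05, "dx": 0, "dy": 0, "dz": 0, "yaw": 0}
    - {"jaw": 0.05, "dx": 0, "dy": 0, "dz": 0, "yaw": 0}

```text
t: 8.62
tool_pos: [0.5813, -0.2122, 0.155]
orientation: [-2.382, -2.047, -0.0]
force: [-0.6, 1.4, -2.6]
opening: 0.0577
gripper_force: 30.0
```

Run:
```python
from h import *
m=camera_model('wrist');print(pose());save('wrist','w3.png',s=1.5);np.savez('w3.npz',**m)
```

```text
[ 0.58127267 -0.21221803  0.154967    1.41964261]
```

View pics/w3.png

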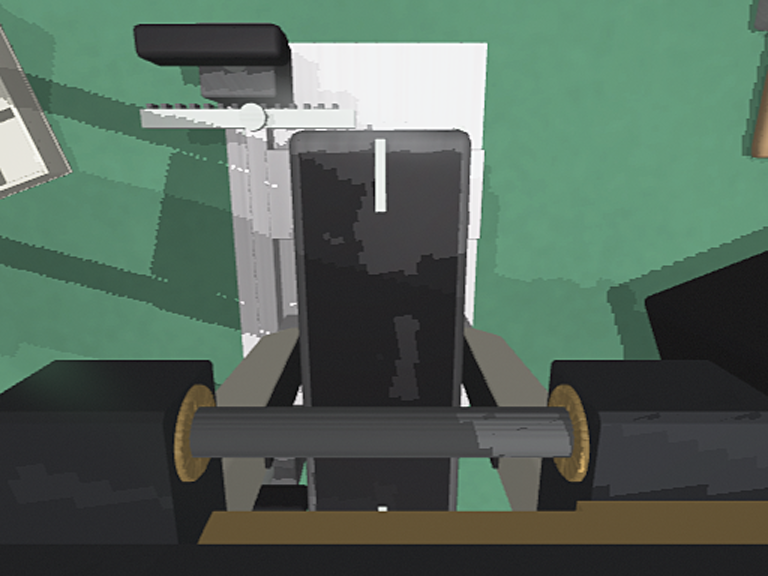

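Hover view: the handset is held straight, with its far end at (290..470,132) and its screen mark at (380,175). The left knob bar is at (135..290,24..65). The fixed jaw's left block shows its outer edge at (485,150) to (480,238), and the moving jaw block is at (270,150..238).

Run:
```python
from h import *
m=dict(np.load('w3.npz'))
def w(P,p=(.5913,-.2140,-.1505)):
    P=np.array(P,float);c,s=np.cos(p[2]),np.sin(p[2]);return np.c_[p[0]+c*P[:,0]-s*P[:,1],p[1]+s*P[:,0]+c*P[:,1],P[:,2]]
pr=lambda P:((w2px('wrist',w(P),m)+.5)*1.5-.5).round(0).tolist()
print('bar',pr([[a,b,z] for z in(.1,.078) for b in(.129,.115) for a in(-.117,-.053)]))
print('fix',pr([[.047,.078,.052],[.047,.028,.052]]))
print('mov',pr([[-.074,.078,.052],[-.074,.028,.052]]))
# handset bottom/top far corners, TCP-relative
q=lambda P,z:px2w('wrist',(np.array(P,float)+.5)/1.5-.5,z,m).round(4)
print('handset far end',q([[293,132],[468,132]],.155-.004+.022),'near y sides',q([[300,320],[464,320]],.173))
print('fixw',q([[485,150],[480,238]],.052), w([[.047,.078,.052],[.047,.028,.052]]).round(4))
```

```text
bar [[129.0, 16.0], [279.0, 16.0], [133.0, 52.0], [281.0, 52.0], [153.0, 30.0], [289.0, 30.0], [157.0, 62.0], [291.0, 62.0]]
fix [[484.0, 144.0], [479.0, 234.0]]
mov [[265.0, 144.0], [270.0, 234.0]]
handset far end [[ 0.567  -0.1317  0.173 ]
 [ 0.6194 -0.1397  0.173 ]] near y sides [[ 0.5575 -0.1911  0.173 ]
 [ 0.6118 -0.1993  0.173 ]]
fixw [[ 0.6499 -0.1471  0.052 ]
 [ 0.6423 -0.1956  0.052 ]] [[ 0.6495 -0.1439  0.052 ]
 [ 0.642  -0.1934  0.052 ]]
```

>>> carry_out:
  moves:
    - {"jaw": 0.05, "dx": 0, "dy": 0, "dz": 0.03, "yaw": 0}
    - {"jaw": 0.05, "dx": 0, "dy": 0, "dz": 0.04, "yaw": 0}
    - {"jaw": 0.05, "dx": 0, "dy": 0, "dz": 0.03, "yaw": 0}
    - {"jaw": 0.05, "dx": 0, "dy": 0, "dz": 0.015, "yaw": 0}
    - {"jaw": 0.05, "dx": 0, "dy": 0, "dz": 0.008, "yaw": 0}
    - {"jaw": 0.05, "dx": 0, "dy": 0, "dz": 0.002, "yaw": 0}
    - {"jaw": 0.05, "dx": 0, "dy": 0, "dz": 0, "yaw": 0}

```text
t: 9.55
tool_pos: [0.5825, -0.2129, 0.0309]
orientation: [2.382, 2.045, 0.001]
force: [-0.2, 0.2, -2.6]
opening: 0.0575
gripper_force: 30.0
```

>>> carry_out:
  moves:
    - {"jaw": 0.05, "dx": 0, "dy": 0, "dz": 0.002, "yaw": 0}
    - {"jaw": 0.05, "dx": 0, "dy": 0, "dz": 0.001, "yaw": 0}
    - {"jaw": 0.05, "dx": 0, "dy": 0, "dz": 0, "yaw": 0}

```text
t: 9.93
tool_pos: [0.582, -0.2128, 0.0273]
orientation: [2.383, 2.046, 0.001]
force: [-1.3, 0.0, 2.8]
opening: 0.0579
gripper_force: 30.0
```

Contact felt (force went from -2.6 to +2.8 N), so I release and lift off.

>>> carry_out:
  moves:
    - {"jaw": 0.07, "dx": 0, "dy": 0, "dz": 0, "yaw": 0}
    - {"jaw": 0.07, "dx": 0, "dy": 0, "dz": 0, "yaw": 0}
    - {"jaw": 0.07, "dx": 0, "dy": 0, "dz": 0, "yaw": 0}
    - {"jaw": 0.07, "dx": 0, "dy": 0, "dz": -0.03, "yaw": 0}
    - {"jaw": 0.07, "dx": 0, "dy": 0, "dz": -0.05, "yaw": 0}
    - {"jaw": 0.07, "dx": 0, "dy": 0, "dz": -0.05, "yaw": 0}
    - {"jaw": 0.05, "dx": 0, "dy": 0, "dz": 0, "yaw": 0}

```text
t: 10.8
tool_pos: [0.5849, -0.2141, 0.1628]
orientation: [2.377, 2.04, 0.007]
force: [-0.2, 0.1, -0.1]
opening: 0.064
gripper_force: 0.0
```

Run:
```python
from h import *
p=pose();print(p);j=-.1505;c,s=np.cos(j),np.sin(j)
W=lambda x,y:(.5913+c*x-s*y,-.2140+s*x+c*y)
L=W(-.085,.122);R=W(-.085,-.122);print(L,R)
plan([*L,.15,np.pi+j],10)
m=camera_model('wrist');save('wrist','w4.png');np.savez('w4.npz',**m)
```

```text
[ 0.58487863 -0.2140548   0.16284064  1.41881984]
(np.float64(0.525552584917583), np.float64(-0.08063479685472538)) (np.float64(0.48896905508540583), np.float64(-0.32187667826220034))
{'jaw': 0, 'dx': 0.012, 'dy': -0.008, 'dz': 0.001, 'yaw': np.float64(-0.157)}
{'jaw': 0, 'dx': 0.013, 'dy': -0.006, 'dz': 0.001, 'yaw': np.float64(-0.157)}
{'jaw': 0, 'dx': 0.014, 'dy': -0.004, 'dz': 0.001, 'yaw': np.float64(-0.157)}
{'jaw': 0, 'dx': 0.015, 'dy': -0.001, 'dz': 0.001, 'yaw': np.float64(-0.157)}
{'jaw': 0, 'dx': 0.015, 'dy': 0.001, 'dz': 0.001, 'yaw': np.float64(-0.157)}
{'jaw': 0, 'dx': 0.014, 'dy': 0.003, 'dz': 0.001, 'yaw': np.float64(-0.157)}
{'jaw': 0, 'dx': 0.014, 'dy': 0.005, 'dz': 0.001, 'yaw': np.float64(-0.157)}
{'jaw': 0, 'dx': 0.013, 'dy': 0.007, 'dz': 0.001, 'yaw': np.float64(-0.157)}
{'jaw': 0, 'dx': 0.011, 'dy': 0.009, 'dz': 0.001, 'yaw': np.float64(-0.157)}
{'jaw': 0, 'dx': 0.01, 'dy': 0.011, 'dz': 0.001, 'yaw': np.float64(-0.157)}
```

>>> carry_out:
  moves:
    - {"jaw": 0.045, "dx": 0.012, "dy": -0.008, "dz": 0.001, "yaw": -0.157}
    - {"jaw": 0.045, "dx": 0.013, "dy": -0.006, "dz": 0.001, "yaw": -0.157}
    - {"jaw": 0.045, "dx": 0.014, "dy": -0.004, "dz": 0.001, "yaw": -0.157}
    - {"jaw": 0.045, "dx": 0.015, "dy": -0.001, "dz": 0.001, "yaw": -0.157}
    - {"jaw": 0.045, "dx": 0.015, "dy": 0.001, "dz": 0.001, "yaw": -0.157}
    - {"jaw": 0.045, "dx": 0.014, "dy": 0.003, "dz": 0.001, "yaw": -0.157}
    - {"jaw": 0.045, "dx": 0.014, "dy": 0.005, "dz": 0.001, "yaw": -0.157}
    - {"jaw": 0.045, "dx": 0.013, "dy": 0.007, "dz": 0.001, "yaw": -0.157}

```text
t: 11.85
tool_pos: [0.5314, -0.1051, 0.1464]
orientation: [-0.718, -3.055, -0.0]
force: [-0.8, -0.1, -0.5]
opening: 0.045
gripper_force: 0.0
```

>>> carry_out:
  moves:
    - {"jaw": 0.045, "dx": 0.011, "dy": 0.009, "dz": 0.001, "yaw": -0.157}
    - {"jaw": 0.045, "dx": 0.01, "dy": 0.011, "dz": 0.001, "yaw": -0.157}
    - {"jaw": 0.045, "dx": 0, "dy": 0, "dz": 0, "yaw": 0}
    - {"jaw": 0.045, "dx": 0, "dy": 0, "dz": 0, "yaw": 0}

```text
t: 12.35
tool_pos: [0.5206, -0.0796, 0.1458]
orientation: [-0.245, -3.131, 0.0]
force: [-0.2, 0.3, 0.3]
opening: 0.045
gripper_force: 0.0
```

Run:
```python
from h import *
m=camera_model('wrist');print(pose(),read_state()['q'].round(2));save('wrist','w5.png',s=1.5);np.savez('w5.npz',**m)
```

```text
[ 0.52057844 -0.07960915  0.14576189  2.98543574] [-0.25 -0.02  1.78 -0.    1.38 -1.66]
```

View pics/w5.png

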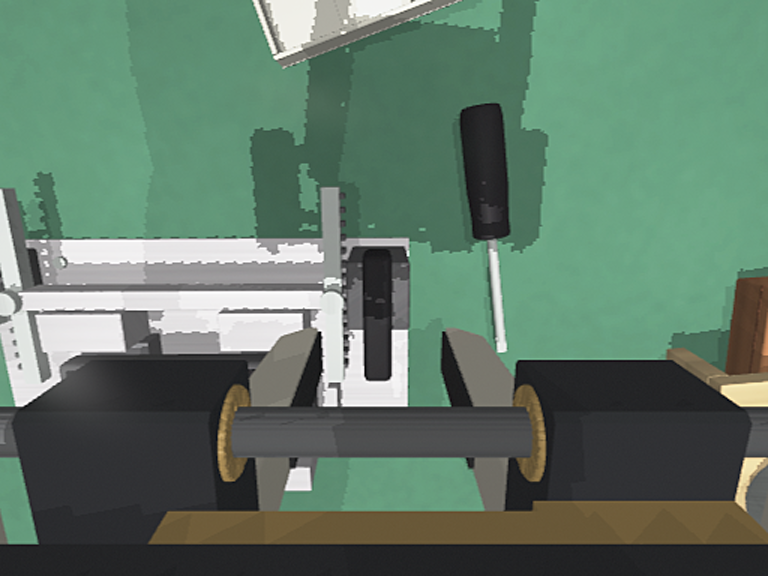

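View: the left bar is at (377,250..380), midway between the fingers. A toothed rack runs beside it at u≈331, its near end at (331,188). I'll triangulate the rack's height and refine the bar's centre.

Run:
```python
from h import *
m=dict(np.load('w5.npz'));j=-.1505
o=lambda P:(np.array(P,float)+.5)/1.5-.5
print('bar ends/centre z=.1',px2w('wrist',o([[377,250],[377,380],[377,315],[364,315],[391,315]]),.1,m).round(4))
f=lambda P:(np.array(P,float)+.5)/5-.5+np.array((270,150))
for z in(.04,.05,.06,.07,.08):
    a=px2w('wrist',o([[331,188]]),z,m)[0];b=px2w('top',f([[143,392]]),z)[0];print(z,a[:2].round(4),b[:2].round(4),np.linalg.norm(a-b).round(4))
```

```text
bar ends/centre z=.1 [[ 0.4913 -0.0776  0.1   ]
 [ 0.5558 -0.0879  0.1   ]
 [ 0.5224 -0.0825  0.1   ]
 [ 0.5214 -0.0887  0.1   ]
 [ 0.5234 -0.0759  0.1   ]]
0.04 [ 0.4628 -0.1001] [ 0.4628 -0.0996] 0.0005
0.05 [ 0.4624 -0.099 ] [ 0.4625 -0.0986] 0.0004
0.06 [ 0.462  -0.0979] [ 0.4622 -0.0976] 0.0004
0.07 [ 0.4616 -0.0967] [ 0.462  -0.0966] 0.0004
0.08 [ 0.4612 -0.0956] [ 0.4617 -0.0956] 0.0005
```

>>> carry_out:
  moves:
    - {"jaw": 0.03, "dx": -0.004, "dy": -0.0016, "dz": 0.0, "yaw": 0}
    - {"jaw": 0.03, "dx": 0, "dy": 0, "dz": 0.03, "yaw": -0.005}
    - {"jaw": 0.03, "dx": 0, "dy": 0, "dz": 0.03, "yaw": 0}
    - {"jaw": 0.03, "dx": 0, "dy": 0, "dz": 0.01, "yaw": 0}
    - {"jaw": 0.03, "dx": 0, "dy": 0, "dz": 0, "yaw": 0}

```text
t: 13.02
tool_pos: [0.5243, -0.0817, 0.0763]
orientation: [-0.233, -3.132, -0.0]
force: [0.0, -0.4, 0.3]
opening: 0.0302
gripper_force: 0.0
```

>>> carry_out:
  moves:
    - {"jaw": 0.005, "dx": 0, "dy": 0, "dz": 0, "yaw": 0}
    - {"jaw": 0.005, "dx": 0, "dy": 0, "dz": 0, "yaw": 0}
    - {"jaw": 0.005, "dx": 0, "dy": 0, "dz": 0, "yaw": 0}
    - {"jaw": 0.005, "dx": 0, "dy": 0, "dz": 0, "yaw": 0}
  grip_force: 30

```text
t: 13.52
tool_pos: [0.5256, -0.0824, 0.078]
orientation: [0.232, 3.131, -0.002]
force: [-1.1, -4.6, 5.5]
opening: 0.0137
gripper_force: 30.0
```

>>> carry_out:
  moves:
    - {"jaw": 0.005, "dx": 0, "dy": -0.001, "dz": 0, "yaw": 0.1}
    - {"jaw": 0.005, "dx": 0, "dy": 0, "dz": 0, "yaw": 0.15}
    - {"jaw": 0.005, "dx": 0, "dy": 0, "dz": 0, "yaw": 0.15}
    - {"jaw": 0.005, "dx": 0, "dy": 0, "dz": 0, "yaw": 0.15}
    - {"jaw": 0.005, "dx": 0, "dy": 0, "dz": 0, "yaw": 0.05}
    - {"jaw": 0.005, "dx": 0, "dy": 0, "dz": 0, "yaw": 0}

```text
t: 14.28
tool_pos: [0.5254, -0.0829, 0.078]
orientation: [1.148, 2.922, 0.0]
force: [-0.7, -2.0, 7.0]
opening: 0.0137
gripper_force: 30.0
```

Run:
```python
from h import *
s=read_state();print(pose(),s['force'],s['wrist_torque'],s['q'].round(2))
```

```text
[ 0.52540514 -0.08286074  0.07802669  2.39306167] [-0.7244746  -2.0126074   6.98575367] [-0.3891844   0.16882885 -0.01927493] [-0.25  0.06  1.83 -0.    1.25 -1.07]
```

>>> carry_out:
  moves:
    - {"jaw": 0.034, "dx": 0, "dy": 0, "dz": 0, "yaw": 0}
    - {"jaw": 0.034, "dx": 0, "dy": 0, "dz": 0, "yaw": 0}
    - {"jaw": 0.034, "dx": 0, "dy": 0, "dz": -0.025, "yaw": 0}
    - {"jaw": 0.034, "dx": 0, "dy": 0, "dz": -0.025, "yaw": 0}
    - {"jaw": 0.034, "dx": 0, "dy": 0, "dz": 0, "yaw": 0}

```text
t: 14.9
tool_pos: [0.526, -0.0828, 0.1286]
orientation: [1.146, 2.921, 0.001]
force: [-0.3, -0.1, 0.4]
opening: 0.034
gripper_force: 0.0
```

Run:
```python
from h import *
print(pose());plan([.4884,-.3245,.125,2.991],6)
```

```text
[ 0.52601444 -0.08276851  0.1286098   2.39397979]
{'jaw': 0, 'dx': -0.023, 'dy': -0.034, 'dz': 0.001, 'yaw': np.float64(-0.1)}
{'jaw': 0, 'dx': -0.019, 'dy': -0.036, 'dz': 0.001, 'yaw': np.float64(-0.1)}
{'jaw': 0, 'dx': -0.016, 'dy': -0.038, 'dz': 0.001, 'yaw': np.float64(-0.1)}
{'jaw': 0, 'dx': -0.012, 'dy': -0.039, 'dz': 0.001, 'yaw': np.float64(-0.1)}
{'jaw': 0, 'dx': -0.008, 'dy': -0.04, 'dz': 0.001, 'yaw': np.float64(-0.1)}
{'jaw': 0, 'dx': -0.004, 'dy': -0.041, 'dz': 0.001, 'yaw': np.float64(-0.1)}
```

>>> carry_out:
  moves:
    - {"jaw": 0.034, "dx": -0.023, "dy": -0.034, "dz": 0, "yaw": -0.1}
    - {"jaw": 0.034, "dx": -0.019, "dy": -0.036, "dz": 0, "yaw": -0.1}
    - {"jaw": 0.034, "dx": -0.016, "dy": -0.038, "dz": 0, "yaw": -0.1}
    - {"jaw": 0.034, "dx": -0.012, "dy": -0.039, "dz": 0, "yaw": -0.1}
    - {"jaw": 0.034, "dx": -0.008, "dy": -0.04, "dz": 0, "yaw": -0.1}
    - {"jaw": 0.034, "dx": -0.004, "dy": -0.041, "dz": 0, "yaw": -0.1}
    - {"jaw": 0.034, "dx": 0, "dy": 0, "dz": 0, "yaw": 0}
    - {"jaw": 0.034, "dx": 0, "dy": 0, "dz": 0, "yaw": 0}

```text
t: 15.9
tool_pos: [0.4866, -0.3246, 0.1252]
orientation: [-0.234, -3.131, -0.003]
force: [1.0, -0.1, 0.6]
opening: 0.0345
gripper_force: 0.0
```

Run:
```python
from h import *
p=pose();m=camera_model('wrist');print(p,read_state()['q'].round(2))
im=read_camera('wrist');cv2.imwrite('pics/w6.png',im[:,:,::-1])
# dark pixels near the predicted bar (no viewing): bar top at z=.1
j=-.1505;u=np.array([np.cos(j),np.sin(j)]);v=np.array([-u[1],u[0]]);c=np.array([.4884,-.3245])
G=[];I=[]
a=np.arange(-.045,.02,.002);b=np.arange(-.025,.0251,.001)
for x in a:
    P=np.array([[*(c+u*x+v*y),.1] for y in b]);q=w2px('wrist',P,m).round().astype(int)
    row=[im[r,cc].max() if 0<=r<384 and 0<=cc<512 else 255 for cc,r in q];I.append(row)
for x,r in zip(a,I): print('%6.3f'%x,''.join('#' if k<45 else '+' if k<90 else '.' for k in r))
```

```text
[ 0.48664246 -0.32463184  0.12521984  2.99226918] [-0.68  0.15  1.64  0.    1.35 -2.1 ]
-0.045 ........................................++.........
-0.043 ...................................................
-0.041 .......................................+++.........
-0.039 ...................................................
-0.037 ...................................................
-0.035 ..............++++++++########++++++#...++.........
-0.033 .............#+++++#############++++++..++.........
-0.031 ............+++++++#############++++++#............
-0.029 ............+++++++#############++++++++++.........
-0.027 ...........++++++++#############++++++++++.........
-0.025 ...........++++++++#############++++++++...........
-0.023 ...........+++++...#############+++++++++#.........
-0.021 ...........++++++++#############++++++++++.........
-0.019 ...........++++++++#############+++++++............
-0.017 ...........++++++++##############+++++++++.........
-0.015 ...........+++++...##############+++....+..........
-0.013 ...........++++....##############..................
-0.011 ..
[... 234 characters left out ...]
...................#########+++#+......+...........
-0.001 ...................#############+......+...........
 0.001 ...#+..............##############......++#..##.....
 0.003 ...##.............+##############......+.....#.....
 0.005 ..+##..............+############.............##....
 0.007 .+###..............+++++++++#++#........##...##+...
 0.009 .###...............++++++++++++#........+....###+..
 0.011 ####+..............++++++++++++#.............####..
 0.013 ####+..............++++++++++++#........#+...####+.
 0.015 ####+..............++++++++++++#........+....####+.
 0.017 ####+..............++++++++++++#.............#####+
 0.019 ####+..............++++++++++++#........##...######
```

The dark-pixel map puts the right bar centred within 1 mm of the expected axis. Descending, gripping and turning.

>>> carry_out:
  moves:
    - {"jaw": 0.034, "dx": 0, "dy": 0, "dz": 0.025, "yaw": 0}
    - {"jaw": 0.034, "dx": 0, "dy": 0, "dz": 0.025, "yaw": 0}
    - {"jaw": 0.034, "dx": 0, "dy": 0, "dz": 0, "yaw": 0}
    - {"jaw": 0.005, "dx": 0, "dy": 0, "dz": 0, "yaw": 0}
    - {"jaw": 0.005, "dx": 0, "dy": 0, "dz": 0, "yaw": 0}
    - {"jaw": 0.005, "dx": 0, "dy": 0, "dz": 0, "yaw": 0}
    - {"jaw": 0.005, "dx": 0, "dy": 0, "dz": 0, "yaw": 0}

```text
t: 16.82
tool_pos: [0.4884, -0.3239, 0.0781]
orientation: [0.231, 3.131, 0.004]
force: [0.3, 10.5, 5.5]
opening: 0.0137
gripper_force: 30.0
```

>>> carry_out:
  moves:
    - {"jaw": 0.005, "dx": 0, "dy": 0.0025, "dz": 0, "yaw": 0.1}
    - {"jaw": 0.005, "dx": 0, "dy": 0, "dz": 0, "yaw": 0.18}
    - {"jaw": 0.005, "dx": 0, "dy": 0, "dz": 0, "yaw": 0.18}
    - {"jaw": 0.005, "dx": 0, "dy": 0, "dz": 0, "yaw": 0.18}
    - {"jaw": 0.005, "dx": 0, "dy": 0, "dz": 0, "yaw": 0.18}
    - {"jaw": 0.005, "dx": 0, "dy": 0, "dz": 0, "yaw": 0.18}
    - {"jaw": 0.005, "dx": 0, "dy": 0, "dz": 0, "yaw": 0.18}
    - {"jaw": 0.005, "dx": 0, "dy": 0, "dz": 0, "yaw": 0.02}

```text
t: 17.82
tool_pos: [0.4882, -0.324, 0.0782]
orientation: [1.959, 2.453, -0.001]
force: [-0.6, -1.1, 4.6]
opening: 0.0137
gripper_force: 30.0
```

>>> carry_out:
  moves:
    - {"jaw": 0.034, "dx": 0, "dy": 0, "dz": 0, "yaw": 0}
    - {"jaw": 0.034, "dx": 0, "dy": 0, "dz": 0, "yaw": 0}
    - {"jaw": 0.034, "dx": 0, "dy": 0, "dz": -0.025, "yaw": 0}
    - {"jaw": 0.034, "dx": 0, "dy": 0, "dz": -0.025, "yaw": 0}
    - {"jaw": 0.034, "dx": 0, "dy": 0, "dz": 0, "yaw": 0}

```text
t: 18.45
tool_pos: [0.4889, -0.3239, 0.1288]
orientation: [1.956, 2.453, 0.0]
force: [0.5, -0.2, -0.5]
opening: 0.0343
gripper_force: 0.0
```

Run:
```python
from h import *
print(pose(),read_state()['q'].round(2));plan([.525,-.0832,.127,2.393],6)
```

```text
[ 0.48888549 -0.32392356  0.12878665  1.79518112] [-0.67  0.15  1.63  0.    1.35 -0.9 ]
{'jaw': 0, 'dx': 0.038, 'dy': 0.015, 'dz': 0.0, 'yaw': np.float64(-0.1)}
{'jaw': 0, 'dx': 0.036, 'dy': 0.018, 'dz': 0.0, 'yaw': np.float64(-0.1)}
{'jaw': 0, 'dx': 0.034, 'dy': 0.022, 'dz': 0.0, 'yaw': np.float64(-0.1)}
{'jaw': 0, 'dx': 0.032, 'dy': 0.025, 'dz': 0.0, 'yaw': np.float64(-0.1)}
{'jaw': 0, 'dx': 0.029, 'dy': 0.028, 'dz': 0.0, 'yaw': np.float64(-0.1)}
{'jaw': 0, 'dx': 0.026, 'dy': 0.031, 'dz': 0.0, 'yaw': np.float64(-0.1)}
```

>>> carry_out:
  moves:
    - {"jaw": 0.034, "dx": 0.038, "dy": 0.015, "dz": 0, "yaw": -0.1}
    - {"jaw": 0.034, "dx": 0.036, "dy": 0.018, "dz": 0, "yaw": -0.1}
    - {"jaw": 0.034, "dx": 0.034, "dy": 0.022, "dz": 0, "yaw": -0.1}
    - {"jaw": 0.034, "dx": 0.032, "dy": 0.025, "dz": 0, "yaw": -0.1}
    - {"jaw": 0.034, "dx": 0.029, "dy": 0.028, "dz": 0, "yaw": -0.1}
    - {"jaw": 0.034, "dx": 0.026, "dy": 0.031, "dz": 0, "yaw": -0.1}
    - {"jaw": 0.034, "dx": 0, "dy": 0, "dz": 0, "yaw": 0}
    - {"jaw": 0.034, "dx": 0, "dy": 0, "dz": 0, "yaw": 0}

```text
t: 19.45
tool_pos: [0.5225, -0.0827, 0.1256]
orientation: [-1.147, -2.923, 0.001]
force: [0.7, -0.8, 0.2]
opening: 0.0341
gripper_force: 0.0
```

>>> carry_out:
  moves:
    - {"jaw": 0.034, "dx": -0.002, "dy": 0.001, "dz": 0.025, "yaw": 0}
    - {"jaw": 0.034, "dx": 0, "dy": 0, "dz": 0.025, "yaw": 0}
    - {"jaw": 0.034, "dx": 0, "dy": 0, "dz": 0, "yaw": 0}
    - {"jaw": 0.005, "dx": 0, "dy": 0, "dz": 0, "yaw": 0}
    - {"jaw": 0.005, "dx": 0, "dy": 0, "dz": 0, "yaw": 0}
    - {"jaw": 0.005, "dx": 0, "dy": 0, "dz": 0, "yaw": 0}
    - {"jaw": 0.005, "dx": 0, "dy": 0, "dz": 0, "yaw": 0}

```text
t: 20.32
tool_pos: [0.5261, -0.0836, 0.0779]
orientation: [1.147, 2.922, 0.0]
force: [0.1, -0.6, 5.8]
opening: 0.0139
gripper_force: 30.0
```

>>> carry_out:
  moves:
    - {"jaw": 0.005, "dx": 0, "dy": 0, "dz": 0, "yaw": 0.1}
    - {"jaw": 0.005, "dx": 0, "dy": 0, "dz": 0, "yaw": 0.18}
    - {"jaw": 0.005, "dx": 0, "dy": 0, "dz": 0, "yaw": 0.18}
    - {"jaw": 0.005, "dx": 0, "dy": 0, "dz": 0, "yaw": 0.18}
    - {"jaw": 0.005, "dx": 0, "dy": 0, "dz": 0, "yaw": 0.18}
    - {"jaw": 0.005, "dx": 0, "dy": 0, "dz": 0, "yaw": 0.18}
    - {"jaw": 0.005, "dx": 0, "dy": 0, "dz": 0, "yaw": 0.18}
    - {"jaw": 0.005, "dx": 0, "dy": 0, "dz": 0, "yaw": 0.02}

```text
t: 21.32
tool_pos: [0.5243, -0.084, 0.0778]
orientation: [2.601, 1.762, -0.004]
force: [-10.3, -2.7, 12.6]
opening: 0.0137
gripper_force: 30.0
```

>>> carry_out:
  moves:
    - {"jaw": 0.034, "dx": 0, "dy": 0, "dz": 0, "yaw": 0}
    - {"jaw": 0.034, "dx": 0, "dy": 0, "dz": 0, "yaw": 0}
    - {"jaw": 0.034, "dx": 0, "dy": 0, "dz": -0.025, "yaw": 0}
    - {"jaw": 0.034, "dx": 0, "dy": 0, "dz": -0.025, "yaw": 0}
    - {"jaw": 0.034, "dx": 0, "dy": 0, "dz": 0, "yaw": 0}

```text
t: 21.95
tool_pos: [0.5269, -0.0836, 0.1287]
orientation: [2.595, 1.765, 0.005]
force: [0.6, -0.6, -0.2]
opening: 0.0338
gripper_force: 0.0
```

Run:
```python
from h import *
print(pose(),read_state()['q'].round(2));plan([.4885,-.3240,.127,1.795],6)
```

```text
[ 0.52686661 -0.08356793  0.12870493  1.19414673] [-0.25  0.01  1.78  0.    1.35  0.12]
{'jaw': 0, 'dx': -0.04, 'dy': 0.009, 'dz': 0.0, 'yaw': np.float64(-0.1)}
{'jaw': 0, 'dx': -0.04, 'dy': 0.005, 'dz': 0.0, 'yaw': np.float64(-0.1)}
{'jaw': 0, 'dx': -0.041, 'dy': 0.001, 'dz': 0.0, 'yaw': np.float64(-0.1)}
{'jaw': 0, 'dx': -0.04, 'dy': -0.003, 'dz': 0.0, 'yaw': np.float64(-0.1)}
{'jaw': 0, 'dx': -0.04, 'dy': -0.007, 'dz': 0.0, 'yaw': np.float64(-0.1)}
{'jaw': 0, 'dx': -0.039, 'dy': -0.011, 'dz': 0.0, 'yaw': np.float64(-0.1)}
```

>>> carry_out:
  moves:
    - {"jaw": 0.034, "dx": -0.04, "dy": 0.009, "dz": 0, "yaw": -0.1}
    - {"jaw": 0.034, "dx": -0.04, "dy": 0.005, "dz": 0, "yaw": -0.1}
    - {"jaw": 0.034, "dx": -0.041, "dy": 0.001, "dz": 0, "yaw": -0.1}
    - {"jaw": 0.034, "dx": -0.04, "dy": -0.003, "dz": 0, "yaw": -0.1}
    - {"jaw": 0.034, "dx": -0.04, "dy": -0.007, "dz": 0, "yaw": -0.1}
    - {"jaw": 0.034, "dx": -0.039, "dy": -0.011, "dz": 0, "yaw": -0.1}
    - {"jaw": 0.034, "dx": 0, "dy": 0, "dz": 0, "yaw": 0}
    - {"jaw": 0.034, "dx": 0, "dy": 0, "dz": 0, "yaw": 0}

```text
t: 22.95
tool_pos: [0.4877, -0.3232, 0.1252]
orientation: [-1.961, -2.452, -0.001]
force: [0.4, 0.5, 0.6]
opening: 0.0343
gripper_force: 0.0
```

Run:
```python
from h import *
print(pose());plan([.4885,-.3240,.1,1.795],1)
```

```text
[ 0.48770646 -0.32319972  0.12524751  1.79241008]
{'jaw': 0, 'dx': -0.001, 'dy': 0.001, 'dz': 0.025, 'yaw': np.float64(-0.003)}
```

>>> carry_out:
  moves:
    - {"jaw": 0.034, "dx": 0, "dy": 0, "dz": 0.025, "yaw": 0}
    - {"jaw": 0.034, "dx": 0, "dy": 0, "dz": 0.025, "yaw": 0}
    - {"jaw": 0.034, "dx": 0, "dy": 0, "dz": 0, "yaw": 0}
    - {"jaw": 0.005, "dx": 0, "dy": 0, "dz": 0, "yaw": 0}
    - {"jaw": 0.005, "dx": 0, "dy": 0, "dz": 0, "yaw": 0}
    - {"jaw": 0.005, "dx": 0, "dy": 0, "dz": 0, "yaw": 0}
    - {"jaw": 0.005, "dx": 0, "dy": 0, "dz": 0, "yaw": 0}

```text
t: 23.82
tool_pos: [0.4884, -0.3246, 0.0781]
orientation: [1.96, 2.454, -0.001]
force: [-3.8, 1.4, 5.8]
opening: 0.0137
gripper_force: 30.0
```

>>> carry_out:
  moves:
    - {"jaw": 0.005, "dx": 0, "dy": 0, "dz": 0, "yaw": 0.1}
    - {"jaw": 0.005, "dx": 0, "dy": 0, "dz": 0, "yaw": 0.18}
    - {"jaw": 0.005, "dx": 0, "dy": 0, "dz": 0, "yaw": 0.18}
    - {"jaw": 0.005, "dx": 0, "dy": 0, "dz": 0, "yaw": 0.18}
    - {"jaw": 0.005, "dx": 0, "dy": 0, "dz": 0, "yaw": 0.16}
    - {"jaw": 0.005, "dx": 0, "dy": 0, "dz": 0, "yaw": 0.1}
    - {"jaw": 0.005, "dx": 0, "dy": 0, "dz": 0, "yaw": 0}
    - {"jaw": 0.005, "dx": 0, "dy": 0, "dz": 0, "yaw": 0}

```text
t: 24.82
tool_pos: [0.4876, -0.3244, 0.078]
orientation: [-2.833, -1.357, 0.002]
force: [-8.5, 2.3, 9.3]
opening: 0.0138
gripper_force: 30.0
```

Run:
```python
from h import *
s=read_state();print(pose(),s['force'],s['wrist_torque'])
```

```text
[ 0.48759248 -0.32437285  0.07802674  0.8933614 ] [-8.47820506  2.34065236  9.33008022] [ 0.40278163  1.36467235 -0.09404349]
```

>>> carry_out:
  moves:
    - {"jaw": 0.034, "dx": 0, "dy": 0, "dz": 0, "yaw": 0}
    - {"jaw": 0.034, "dx": 0, "dy": 0, "dz": 0, "yaw": 0}
    - {"jaw": 0.034, "dx": 0, "dy": 0, "dz": -0.025, "yaw": 0}
    - {"jaw": 0.034, "dx": 0, "dy": 0, "dz": -0.025, "yaw": 0}
    - {"jaw": 0.034, "dx": 0, "dy": 0, "dz": 0, "yaw": 0}

```text
t: 25.45
tool_pos: [0.4898, -0.3252, 0.1291]
orientation: [2.829, 1.356, 0.004]
force: [0.1, -1.1, -0.1]
opening: 0.0339
gripper_force: 0.0
```

Run:
```python
from h import *
print(pose());plan([.5245,-.0835,.127,1.194],6)
```

```text
[ 0.48979133 -0.32515956  0.12908337  0.8938788 ]
{'jaw': 0, 'dx': 0.035, 'dy': -0.021, 'dz': 0.0, 'yaw': np.float64(-0.05)}
{'jaw': 0, 'dx': 0.036, 'dy': -0.019, 'dz': 0.0, 'yaw': np.float64(-0.05)}
{'jaw': 0, 'dx': 0.037, 'dy': -0.017, 'dz': 0.0, 'yaw': np.float64(-0.05)}
{'jaw': 0, 'dx': 0.038, 'dy': -0.015, 'dz': 0.0, 'yaw': np.float64(-0.05)}
{'jaw': 0, 'dx': 0.038, 'dy': -0.013, 'dz': 0.0, 'yaw': np.float64(-0.05)}
{'jaw': 0, 'dx': 0.039, 'dy': -0.011, 'dz': 0.0, 'yaw': np.float64(-0.05)}
```

>>> carry_out:
  moves:
    - {"jaw": 0.034, "dx": 0.035, "dy": -0.021, "dz": 0, "yaw": -0.05}
    - {"jaw": 0.034, "dx": 0.036, "dy": -0.019, "dz": 0, "yaw": -0.05}
    - {"jaw": 0.034, "dx": 0.037, "dy": -0.017, "dz": 0, "yaw": -0.05}
    - {"jaw": 0.034, "dx": 0.038, "dy": -0.015, "dz": 0, "yaw": -0.05}
    - {"jaw": 0.034, "dx": 0.038, "dy": -0.013, "dz": 0, "yaw": -0.05}
    - {"jaw": 0.034, "dx": 0.039, "dy": -0.011, "dz": 0, "yaw": -0.05}
    - {"jaw": 0.034, "dx": 0, "dy": 0, "dz": 0, "yaw": 0}
    - {"jaw": 0.034, "dx": 0, "dy": 0, "dz": 0, "yaw": 0}

```text
t: 26.45
tool_pos: [0.5232, -0.083, 0.1257]
orientation: [-2.598, -1.766, 0.002]
force: [0.3, -1.2, -0.2]
opening: 0.0341
gripper_force: 0.0
```

>>> carry_out:
  moves:
    - {"jaw": 0.034, "dx": 0, "dy": 0, "dz": 0.025, "yaw": 0}
    - {"jaw": 0.034, "dx": 0, "dy": 0, "dz": 0.025, "yaw": 0}
    - {"jaw": 0.034, "dx": 0, "dy": 0, "dz": 0, "yaw": 0}
    - {"jaw": 0.005, "dx": 0, "dy": 0, "dz": 0, "yaw": 0}
    - {"jaw": 0.005, "dx": 0, "dy": 0, "dz": 0, "yaw": 0}
    - {"jaw": 0.005, "dx": 0, "dy": 0, "dz": 0, "yaw": 0}
    - {"jaw": 0.005, "dx": 0, "dy": 0, "dz": 0, "yaw": 0}

```text
t: 27.32
tool_pos: [0.5245, -0.0833, 0.0779]
orientation: [2.597, 1.765, 0.002]
force: [0.3, -2.3, 5.7]
opening: 0.0139
gripper_force: 30.0
```

>>> carry_out:
  moves:
    - {"jaw": 0.005, "dx": 0, "dy": 0, "dz": 0, "yaw": 0.1}
    - {"jaw": 0.005, "dx": 0, "dy": 0, "dz": 0, "yaw": 0.1}
    - {"jaw": 0.005, "dx": 0, "dy": 0, "dz": 0, "yaw": 0.1}
    - {"jaw": 0.005, "dx": 0, "dy": 0, "dz": 0, "yaw": 0.05}
    - {"jaw": 0.005, "dx": 0, "dy": 0, "dz": 0, "yaw": 0}
    - {"jaw": 0.005, "dx": 0, "dy": 0, "dz": 0, "yaw": 0}
  grip_force: 40

```text
t: 28.08
tool_pos: [0.5243, -0.0831, 0.0779]
orientation: [2.865, 1.287, 0.002]
force: [-2.2, -0.4, 7.5]
opening: 0.0139
gripper_force: 40.0
```

Run:
```python
from h import *
s=read_state();print(pose(),s['force'],s['wrist_torque'])
```

```text
[ 0.52427941 -0.0830973   0.07786409  0.84427111] [-2.23876475 -0.35337763  7.51573536] [-0.20477101  0.32841372  0.26329372]
```

>>> carry_out:
  moves:
    - {"jaw": 0.034, "dx": 0, "dy": 0, "dz": 0, "yaw": 0}
    - {"jaw": 0.034, "dx": 0, "dy": 0, "dz": 0, "yaw": 0}
    - {"jaw": 0.034, "dx": 0, "dy": 0, "dz": -0.025, "yaw": 0}
    - {"jaw": 0.034, "dx": 0, "dy": 0, "dz": -0.025, "yaw": 0}
    - {"jaw": 0.034, "dx": 0, "dy": 0, "dz": 0, "yaw": 0}

```text
t: 28.7
tool_pos: [0.5251, -0.0831, 0.1286]
orientation: [2.864, 1.285, 0.005]
force: [0.9, 0.1, -0.5]
opening: 0.0341
gripper_force: 0.0
```

Run:
```python
from h import *
print(pose());plan([.4885,-.3245,.127,.893],6)
```

```text
[ 0.52510597 -0.0831255   0.12859375  0.8437818 ]
{'jaw': 0, 'dx': -0.034, 'dy': 0.022, 'dz': 0.0, 'yaw': np.float64(-0.008)}
{'jaw': 0, 'dx': -0.034, 'dy': 0.022, 'dz': 0.0, 'yaw': np.float64(-0.008)}
{'jaw': 0, 'dx': -0.034, 'dy': 0.022, 'dz': 0.0, 'yaw': np.float64(-0.008)}
{'jaw': 0, 'dx': -0.035, 'dy': 0.021, 'dz': 0.0, 'yaw': np.float64(-0.008)}
{'jaw': 0, 'dx': -0.035, 'dy': 0.021, 'dz': 0.0, 'yaw': np.float64(-0.008)}
{'jaw': 0, 'dx': -0.035, 'dy': 0.021, 'dz': 0.0, 'yaw': np.float64(-0.008)}
```

>>> carry_out:
  moves:
    - {"jaw": 0.034, "dx": -0.034, "dy": 0.022, "dz": 0, "yaw": -0.008}
    - {"jaw": 0.034, "dx": -0.034, "dy": 0.022, "dz": 0, "yaw": -0.008}
    - {"jaw": 0.034, "dx": -0.034, "dy": 0.022, "dz": 0, "yaw": -0.008}
    - {"jaw": 0.034, "dx": -0.035, "dy": 0.021, "dz": 0, "yaw": -0.008}
    - {"jaw": 0.034, "dx": -0.035, "dy": 0.021, "dz": 0, "yaw": -0.008}
    - {"jaw": 0.034, "dx": -0.035, "dy": 0.021, "dz": 0, "yaw": -0.009}
    - {"jaw": 0.034, "dx": 0, "dy": 0, "dz": 0, "yaw": 0}
    - {"jaw": 0.034, "dx": 0, "dy": 0, "dz": 0, "yaw": 0}

```text
t: 29.7
tool_pos: [0.4867, -0.3232, 0.1252]
orientation: [-2.832, -1.354, 0.001]
force: [0.2, -1.1, -0.2]
opening: 0.0342
gripper_force: 0.0
```

>>> carry_out:
  moves:
    - {"jaw": 0.034, "dx": 0, "dy": 0, "dz": 0.025, "yaw": 0}
    - {"jaw": 0.034, "dx": 0, "dy": 0, "dz": 0.025, "yaw": 0}
    - {"jaw": 0.034, "dx": 0, "dy": 0, "dz": 0, "yaw": 0}
    - {"jaw": 0.005, "dx": 0, "dy": 0, "dz": 0, "yaw": 0}
    - {"jaw": 0.005, "dx": 0, "dy": 0, "dz": 0, "yaw": 0}
    - {"jaw": 0.005, "dx": 0, "dy": 0, "dz": 0, "yaw": 0}
    - {"jaw": 0.005, "dx": 0, "dy": 0, "dz": 0, "yaw": 0}

```text
t: 30.58
tool_pos: [0.4877, -0.3242, 0.078]
orientation: [2.833, 1.356, 0.001]
force: [-2.5, 2.1, 6.2]
opening: 0.0135
gripper_force: 40.0
```

>>> carry_out:
  moves:
    - {"jaw": 0.005, "dx": 0, "dy": 0, "dz": 0, "yaw": 0.05}
    - {"jaw": 0.005, "dx": 0, "dy": 0, "dz": 0, "yaw": 0.05}
    - {"jaw": 0.005, "dx": 0, "dy": 0, "dz": 0, "yaw": 0.03}
    - {"jaw": 0.005, "dx": 0, "dy": 0, "dz": 0, "yaw": 0}
    - {"jaw": 0.005, "dx": 0, "dy": 0, "dz": 0, "yaw": 0}

```text
t: 31.2
tool_pos: [0.4877, -0.3241, 0.078]
orientation: [2.914, 1.171, 0.001]
force: [-1.5, 2.7, 6.7]
opening: 0.0139
gripper_force: 40.8
```

Run:
```python
from h import *
s=read_state();print(pose(),s['force'],s['wrist_torque'])
```

```text
[ 0.48770476 -0.32410742  0.07801571  0.76381322] [-1.53682343  2.70019558  6.66875237] [0.52347941 0.47849974 0.65374818]
```

>>> carry_out:
  moves:
    - {"jaw": 0.034, "dx": 0, "dy": 0, "dz": 0, "yaw": 0}
    - {"jaw": 0.034, "dx": 0, "dy": 0, "dz": 0, "yaw": 0}
    - {"jaw": 0.034, "dx": 0, "dy": 0, "dz": -0.025, "yaw": 0}
    - {"jaw": 0.034, "dx": 0, "dy": 0, "dz": -0.025, "yaw": 0}
    - {"jaw": 0.034, "dx": 0, "dy": 0, "dz": 0, "yaw": 0}

```text
t: 31.82
tool_pos: [0.4887, -0.3252, 0.129]
orientation: [2.912, 1.168, 0.004]
force: [0.1, -0.2, 0.5]
opening: 0.0338
gripper_force: 0.0
```

Run:
```python
from h import *
print(pose());plan([.525,-.0833,.127,.844],6)
```

```text
[ 0.48867964 -0.32522823  0.12902822  0.76266084]
{'jaw': 0, 'dx': 0.032, 'dy': -0.025, 'dz': 0.0, 'yaw': np.float64(-0.014)}
{'jaw': 0, 'dx': 0.033, 'dy': -0.025, 'dz': 0.0, 'yaw': np.float64(-0.014)}
{'jaw': 0, 'dx': 0.033, 'dy': -0.024, 'dz': 0.0, 'yaw': np.float64(-0.014)}
{'jaw': 0, 'dx': 0.033, 'dy': -0.024, 'dz': 0.0, 'yaw': np.float64(-0.014)}
{'jaw': 0, 'dx': 0.034, 'dy': -0.023, 'dz': 0.0, 'yaw': np.float64(-0.014)}
{'jaw': 0, 'dx': 0.034, 'dy': -0.023, 'dz': 0.0, 'yaw': np.float64(-0.014)}
```

>>> carry_out:
  moves:
    - {"jaw": 0.034, "dx": 0.032, "dy": -0.025, "dz": 0, "yaw": -0.014}
    - {"jaw": 0.034, "dx": 0.033, "dy": -0.025, "dz": 0, "yaw": -0.014}
    - {"jaw": 0.034, "dx": 0.033, "dy": -0.024, "dz": 0, "yaw": -0.014}
    - {"jaw": 0.034, "dx": 0.033, "dy": -0.024, "dz": 0, "yaw": -0.014}
    - {"jaw": 0.034, "dx": 0.034, "dy": -0.023, "dz": 0, "yaw": -0.014}
    - {"jaw": 0.034, "dx": 0.034, "dy": -0.023, "dz": 0, "yaw": -0.01}
    - {"jaw": 0.034, "dx": 0, "dy": 0, "dz": 0, "yaw": 0}
    - {"jaw": 0.034, "dx": 0, "dy": 0, "dz": 0, "yaw": 0}

```text
t: 32.83
tool_pos: [0.5226, -0.0811, 0.1256]
orientation: [-2.866, -1.286, 0.002]
force: [0.4, 0.5, 0.1]
opening: 0.0339
gripper_force: 0.0
```

>>> carry_out:
  moves:
    - {"jaw": 0.034, "dx": 0, "dy": 0, "dz": 0.025, "yaw": 0}
    - {"jaw": 0.034, "dx": 0, "dy": 0, "dz": 0.025, "yaw": 0}
    - {"jaw": 0.034, "dx": 0, "dy": 0, "dz": 0, "yaw": 0}
    - {"jaw": 0.005, "dx": 0, "dy": 0, "dz": 0, "yaw": 0}
    - {"jaw": 0.005, "dx": 0, "dy": 0, "dz": 0, "yaw": 0}
    - {"jaw": 0.005, "dx": 0, "dy": 0, "dz": 0, "yaw": 0}
    - {"jaw": 0.005, "dx": 0, "dy": 0, "dz": 0, "yaw": 0}

```text
t: 33.7
tool_pos: [0.5249, -0.0822, 0.0781]
orientation: [2.863, 1.284, 0.004]
force: [4.6, -4.1, -2.4]
opening: 0.0136
gripper_force: 39.5
```

>>> carry_out:
  moves:
    - {"jaw": 0.005, "dx": 0, "dy": 0, "dz": 0, "yaw": 0.04}
    - {"jaw": 0.005, "dx": 0, "dy": 0, "dz": 0, "yaw": 0.04}
    - {"jaw": 0.005, "dx": 0, "dy": 0, "dz": 0, "yaw": 0}
    - {"jaw": 0.005, "dx": 0, "dy": 0, "dz": 0, "yaw": 0}

```text
t: 34.2
tool_pos: [0.5249, -0.0822, 0.0781]
orientation: [2.912, 1.169, 0.005]
force: [4.9, -4.1, -1.9]
opening: 0.0139
gripper_force: 40.2
```

Run:
```python
from h import *
s=read_state();print(pose(),s['force'],s['wrist_torque'])
```

```text
[ 0.5248922  -0.0822074   0.07809785  0.76330773] [ 4.90675826 -4.06870121 -1.8507832 ] [-0.73027917 -0.80769537  0.48371926]
```

>>> carry_out:
  moves:
    - {"jaw": 0.034, "dx": 0, "dy": 0, "dz": 0, "yaw": 0}
    - {"jaw": 0.034, "dx": 0, "dy": 0, "dz": 0, "yaw": 0}
    - {"jaw": 0.034, "dx": 0, "dy": 0, "dz": -0.025, "yaw": 0}
    - {"jaw": 0.034, "dx": 0, "dy": 0, "dz": -0.05, "yaw": 0}
    - {"jaw": 0.034, "dx": 0, "dy": 0, "dz": -0.05, "yaw": 0}
    - {"jaw": 0.034, "dx": 0.035, "dy": -0.036, "dz": -0.02, "yaw": 0}
    - {"jaw": 0.034, "dx": 0.035, "dy": -0.036, "dz": 0, "yaw": 0}
    - {"jaw": 0.034, "dx": 0.035, "dy": -0.036, "dz": 0, "yaw": 0}

```text
t: 35.2
tool_pos: [0.5244, 0.0711, 0.2225]
orientation: [2.916, 1.168, 0.002]
force: [-0.7, -0.4, -0.3]
opening: 0.0343
gripper_force: 0.0
```

>>> carry_out:
  moves:
    - {"jaw": 0.034, "dx": 0.035, "dy": -0.036, "dz": 0, "yaw": 0}
    - {"jaw": 0.034, "dx": 0.035, "dy": -0.036, "dz": 0, "yaw": 0}
    - {"jaw": 0.034, "dx": 0, "dy": 0, "dz": 0, "yaw": 0}
    - {"jaw": 0.034, "dx": 0, "dy": 0, "dz": 0, "yaw": 0}

```text
t: 35.7
tool_pos: [0.5251, 0.1699, 0.2216]
orientation: [2.915, 1.171, -0.001]
force: [-0.6, -0.3, -0.3]
opening: 0.0339
gripper_force: 0.0
```

Run:
```python
from h import *
print(pose());save('top','t9.png',crop=(270,140,400,237),s=6)
```

```text
[0.52505078 0.16990715 0.22159102 0.763686  ]
```

View pics/t9.png

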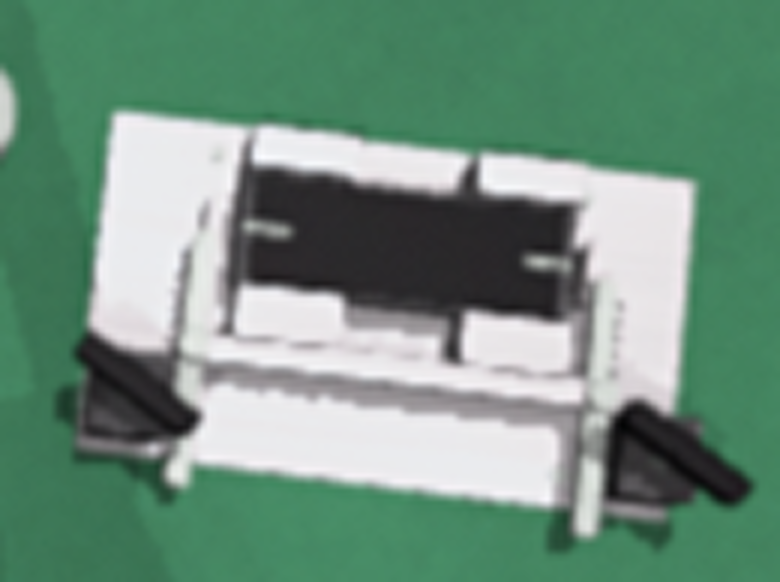

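The final view shows the handset lying flat, screen up, at (245..575,165..315), between both jaw blocks and touching the fixed jaw. The two bars are parallel at about (138,385) and (686,450). Handing in.

```bash
python3 -c "
from plant import *
print(close_job())"
```

```text
the job is handed in; nothing more can be done
None
```

The handset lies screen up in the jig and is clamped against the fixed jaw, with both knobs at about 2.23 rad by the tool's turn; the job was handed in with the arm clear, but the hand-in returned no verdict.

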